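# Sweep the recording plate and lay out the full-size tiles with a spatula

### The arm

A 6-joint arm with a two-finger parallel gripper is mounted at the origin on the work surface. World frame = base frame: x ahead of the robot, y to its left, z up, the work surface at z = 0. Lengths are in mm, angles in rad, forces in N, time in s.
With the tool pointing down it reaches from about 350 to 875 mm from the base axis. Payload 4.2 kg.
Tool frame: the origin (TCP) lies at the very end of the fingers, on their centre line; the grasp point (between the pads) lies 19 mm behind it; z points along the fingers, y is the line along which they close (so a half turn about z gives the same grasp; the last joint's range is limited). The gripper opens to 85 mm and grips with 20 to 120 N. Pads are 22 mm wide; open, the fingers measure 114 mm over their backs; the gripper's body (76 mm by 85 mm) begins 54 mm behind the grasp point. The pads swing forward as they close: fully open they stand 13 mm farther back than shut.
Start: joints at [-1.016, 0.385, 0.008, 0, -1.194, -0.259], TCP at [182.207, -597.829, 196.112] pointing down, gripper open.
Joint ranges: [-3.14, 3.14], [-1.21, 2.06], [-1.07, 1.41], [-3.16, 2.05], [-2.99, -0.16], [-3.1, 3.1]. Speed limits (rad/s): [2.79, 2.79, 3.14, 3.14, 3.14, 3.14].

### API

Orientations are given as a unit quaternion [x, y, z, w].
In Python, from bench import read_state, get_image, get_calibration, job_done gives the robot as it stands.
- The arm moves only by the shell command python3 -m creep 'ROWS'. ROWS is a JSON object of lists of equal length, an entry for each row: "translation": the shift along the world's x, y, z in cm, a list of three; "delta_rot": the turn, a rotation vector about the world's x, y, z in degrees, a list of three; "hand": the finger opening in cm, from 0 to 8.54. A call has 1 to 8 rows; each row is the pose to reach, as a shift and turn from the pose commanded when the call began; what a row does not reach only later rows make up. A row lasts 1/8 s, in which the tool goes at most 62.5 mm and 10.7 degrees, less where a joint would pass 70% of its speed; a pose out of reach is approached as far as the arm can. A call with a gripper value outside its range is refused whole. The fingers move at their own pace and stop on an object; the grip force is fixed at half the most. Time passes only in rows, so rows that repeat a pose let the fingers close. It gives the time, the measured TCP pose, the force, the opening and the grip force at its end, in the units of the state.
- read_state(): the state, without advancing time (a new reading comes with each control period).
- get_image(name): name is "scene" or "top" or "wrist"; returns (picture, depth): 384x512x3 uint8, red, green, blue; 384x512 float32, mm along the optical axis (not along the pixel's ray), 0 where there is no reading.
- get_calibration(name): a dict with "intrinsics" (3x3 intrinsics, pixels), "xyz" and "attitude" of the camera in the world. Camera axes: x right, y down, z forward; pixel columns grow to the right and rows downward; lengths in mm; the calibration is good to about 2 mm. A picture is of the moment at which its call begins: read the wrist's pose just before it. get_calibration takes no time and is no camera call; for the wrist camera it gives the pose at the moment of the call.
- job_done(): hands the job in; it is judged then, once.
The state is a dict: "clock": time; "joints": joint angles; "joint_vel": joint speeds; "joint_efforts": joint torques, N m; "position": TCP position; "ee_rot": TCP orientation; "contact_force": force on the tool from outside, world axes, zero at the start; "wrist_torque": the same for the moment, N m; "gripper_width": finger opening in mm; "grasp_force": force on a finger pad.
Only numpy, scipy, OpenCV 4.12 (cv2) and the standard library are available. Lean on these libraries where they do the work, as an engineer would, in place of code of your own. Each camera call takes 0.05 s, during which the arm holds its last target. There are 200 camera calls.

### The job

First sweep all the mortar crumbs off the grey recording plate into its blue trough, using the scraper block and not the fingers or the spatula. Then, with the spatula slid under it, lift each full-size tile (not the small ones) off the drying rack and lay it flat and square in a marked spot on the plate, its near edge against the brass stop pins, never touching a tile with the fingers and never dropping one. Finish with both tools lying on their own mats and leave everything else undisturbed.

Things in the scene. Friction and masses are not known exactly. Their poses are not given: they have to be found in the camera images.
- rack: fixed wooden drying rack, board 110 (x) x 370 (y) mm on feet, its top 55 mm above the table; origin: centre of its underside; x points away from the robot. On it four pairs of aluminium ribs along x, 100 mm long, 5 mm thick, tops 75 mm above the table, 44 mm clear within a pair; pairs at y -138, -46, 46, 138 mm. Each tile lies across a pair, over a gap 20 mm high, open at both ends
- plate: fixed grey plate 130 (x) x 200 (y) mm, top 70 mm above the table; origin: centre of its underside; x away from the robot. At its near (-x) edge two pairs of brass stop pins, 14 mm high, 10 wide, centres 30 mm either side of a spot's centre line, +x faces at x -45 mm. White outlines mark two spots. A blue trough, walls 80 mm above the table, adjoins its +y end (no wall towards the plate)
- spot_a (a point): first spot on the plate, on its top: where the centre of an 80 mm tile's underside lies when its near edge rests against the pins; at x -5, y -45 mm of the plate
- spot_b (a point): second such spot, at x -5, y +45 mm of the plate
- trough (a point): centre of the waste trough's floor (inside 132 mm in plate x by 66 mm in plate y), 133 mm to +y of the plate's centre and 30 mm above the table; plate edge at plate y = +100 mm
- spatula: loose cranked spatula, 0.17 kg: steel blade x 0 to 100 mm, 34 wide, 3 thick; origin: middle of the blade's rear edge, underside; x to the blade's tip, z up. A neck 16 mm wide rises from the rear edge to a red handle, 20 mm wide (y), 45 to 67 mm above the blade's underside, x -105 to -15 mm. It stands stably on its blade; best held at x -38, z 56 mm
- spatula_mat: fixed black rubber mat of the spatula, 260 (x) x 100 (y) x 3 mm; origin: centre of its underside
- scraper: loose scraper block: dark wooden bar 100 mm long (x), 40 mm wide (y), 22 mm high, with a yellow grip ridge on top (50 mm in x, 20 mm in y, from 22 to 52 mm high); origin: centre of its underside
- scraper_mat: fixed green mat of the scraper block, 160 (x) x 100 (y) x 3 mm; origin: centre of its underside
- tile_a: full-size square terracotta floor tile with a pale diamond, 80 x 80 x 9 mm, about 0.1 kg, at first on the rack; origin: centre of its underside (may be absent)
- tile_b: full-size square terracotta floor tile with a pale diamond, 80 x 80 x 9 mm, about 0.1 kg, at first on the rack; origin: centre of its underside (may be absent)
- small_a: small square terracotta tile of the same look, 60 x 60 x 9 mm, on the rack; origin: centre of its underside; stays there
- small_b: small square terracotta tile of the same look, 60 x 60 x 9 mm, on the rack; origin: centre of its underside; stays there
- crumb0: loose buff mortar crumb, 16 x 13 x 11 mm, at first on the plate; origin: centre of its underside (may be absent)
- crumb1: loose buff mortar crumb, 16 x 13 x 11 mm, at first on the plate; origin: centre of its underside (may be absent)
- crumb2: loose buff mortar crumb, 16 x 13 x 11 mm, at first on the plate; origin: centre of its underside (may be absent)
- crumb3: loose buff mortar crumb, 16 x 13 x 11 mm, at first on the plate; origin: centre of its underside (may be absent)
- crumb4: loose buff mortar crumb, 16 x 13 x 11 mm, at first on the plate; origin: centre of its underside (may be absent)
- jar: glass jar with a white lid, 60 mm wide, 85 mm high; bystander, to be left alone; origin: its underside or lower middle
- mug: blue mug, 80 mm wide, 85 mm high; bystander, to be left alone; origin: its underside or lower middle
- brush: hand brush lying on the table; bystander, to be left alone; origin: its underside or lower middle
- bone: bone, 120 mm long; bystander, to be left alone; origin: its underside or lower middle
- scale_bar: black and white scale bar, 100 x 22 x 8 mm; bystander, to be left alone; origin: its underside or lower middle
- finds_box: open cardboard box, 100 x 170 x 50 mm; bystander, to be left alone; origin: its underside or lower middle
Not all that is in view belongs to the job. Several things look just like the scraper_mat: the one meant starts nearest to the robot's base. Of the things that look like the spatula, take the one that is farthest to the robot's left at the start.

How it is judged:
By the outcome, as a careful person would: the job done as asked, in the order asked, and still so for the second after the job is handed in, with the robot touching nothing.
Of tile_a, tile_b only 1 to 2 are there at a start; the rules pass over those that are not, and their reading is None.
Of crumb0, crumb1, crumb2, crumb3, crumb4 only 2 to 5 are there at a start; the rules pass over those that are not, and their reading is None.
At some moment in a run one of spatula, scraper may be knocked a few centimetres aside while the robot is not near it.
It also fails if it takes over 210 s, if anything falls off the work surface, if the arm or the gripper's body presses on something with over 40 N, if the wrist force passes 120 N, or if a joint passes its speed limit or range.

## Working session

There is one attempt and no reset: what is moved stays moved. The work goes in short steps, Python scripts to look and compute and a shell command to move; the robot and the scene stay as the last step left them, time stands still between calls to the robot, and variables do not carry over. Pictures are saved under pics/ and viewed, at most 14 in all, crops included, and the job is handed in when it is done.

```bash
mkdir -p pics; ls; cat > h.py <<'E'
import numpy as np, cv2, json
from bench import read_state,get_image,get_calibration
from scipy.spatial.transform import Rotation as R
def cal(n):
    c=get_calibration(n); K=np.array(c["intrinsics"]); a=np.array(c["attitude"]); 
    M=R.from_quat(a).as_matrix() if a.size==4 else a.reshape(3,3)
    return K,np.array(c["xyz"],float),M
def shot(n,tag):
    c=cal(n); im,d=get_image(n); np.savez(f"{tag}.npz",im=im,d=d,K=c[0],t=c[1],M=c[2])
    cv2.imwrite(f"pics/{tag}.png",im[:,:,::-1]); return im,d,c
def load(tag):
    z=np.load(f"{tag}.npz"); return z["im"],z["d"],(z["K"],z["t"],z["M"])
def ray(c,uv,z):
    K,t,M=c; uv=np.atleast_2d(uv).astype(float)
    d=np.c_[(uv-[K[0,2],K[1,2]])/[K[0,0],K[1,1]],np.ones(len(uv))]@M.T
    return t+d*((z-t[2])/d[:,2])[:,None]
def cloud(d,c):
    K,t,M=c; v,u=np.mgrid[:d.shape[0],:d.shape[1]]
    p=np.stack([(u-K[0,2])/K[0,0]*d,(v-K[1,2])/K[1,1]*d,d],-1)
    P=p@M.T+t; P[d<=0]=np.nan; return P
def proj(c,P):
    K,t,M=c; q=(np.atleast_2d(P)-t)@M; return np.c_[K[0,0]*q[:,0]/q[:,2]+K[0,2],K[1,1]*q[:,1]/q[:,2]+K[1,2]]
E
python3 - <<'E'
from h import *
s=read_state(); print(s)
for n in("scene","top"):
    im,d,c=shot(n,n+"0"); print(n,get_calibration(n))
a=cv2.imread("pics/top0.png");cv2.imwrite("pics/top0b.png",cv2.resize(a,(800,600),interpolation=cv2.INTER_CUBIC))
E
```

```text
pics
{'clock': 0.0, 'joints': array([-1.01640299e+00,  3.85564143e-01,  6.61624929e-03, -5.19544748e-04,
       -1.19398956e+00, -2.58595892e-01]), 'joint_vel': array([-0.00058132, -0.00153872,  0.00023253, -0.0012105 ,  0.0004654 ,
       -0.0001382 ]), 'joint_efforts': array([ 7.41042750e-04, -3.92294312e+01,  1.88399112e+01,  4.18602079e+00,
       -4.61199641e-03,  8.44045644e-06]), 'position': array([ 182.01294718, -597.21450461,  195.01028933]), 'ee_rot': array([-1.47265235e-01,  9.89096429e-01,  1.07879179e-03, -2.01521779e-04]), 'contact_force': array([-0.23505469,  0.1204225 , -0.6032778 ]), 'wrist_torque': array([-0.00298271, -0.03417375, -0.04912319]), 'grasp_force': 0.0, 'gripper_width': 85.45574663430043}
scene {'intrinsics': array([[422.40482406,   0.        , 251.86849837],
       [  0.        , 422.40482406, 184.53304586],
       [  0.        ,   0.        ,   1.        ]]), 'xyz': array([1261.86133602,   -4.97008082, 1026.60090122]), 'attitude': array([ 0.67120696,  0.66368725, -0.22901721, -0.23780573])}
top {'intrinsics': array([[433.35246563,   0.        , 256.64341381],
       [  0.        , 433.35246563, 191.47302029],
       [  0.        ,   0.        ,   1.        ]]), 'xyz': array([ 350.14040485,   12.37448817, 1606.79369057]), 'attitude': array([ 0.71176671, -0.70024616,  0.03659747, -0.04128065])}
```

View pics/top0b.png

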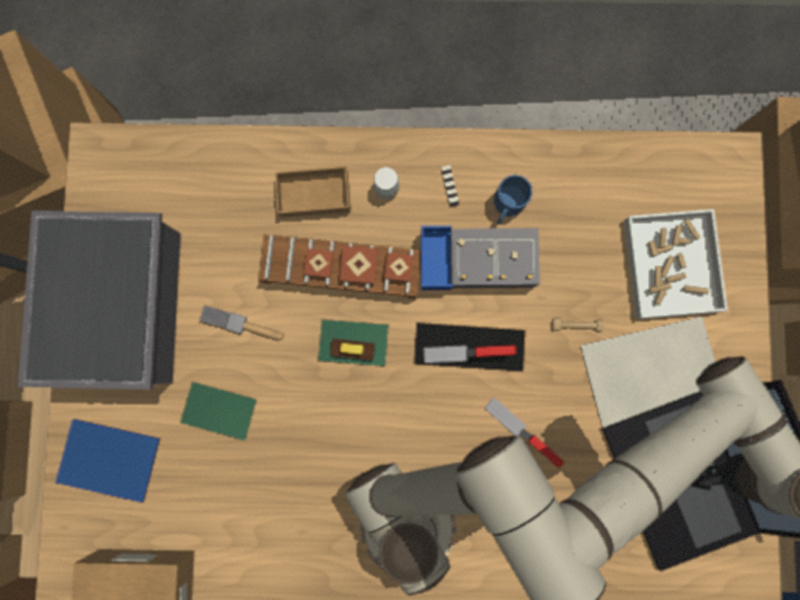

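View pics/scene0.png

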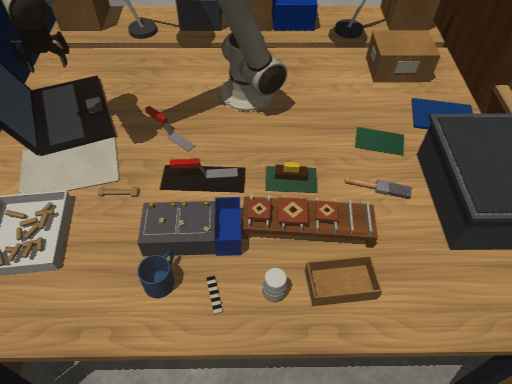

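Top view: the spatula is on the black mat at about (470,350), with its blade towards +y, and a second red one lies at (525,435). The scraper sits on the green mat at (353,343), with another green mat at (218,410). The rack shows small, big and small tiles at (318,262), (358,265) and (399,267). The plate is at (495,258) with crumbs, and the trough is at its left. Next I measure these.

```bash
cat > m.py <<'E'
from h import *
def rects(tag,name,z,lo,hi,amin=40,roi=None):
    im,d,c=load(tag); hsv=cv2.cvtColor(im,cv2.COLOR_RGB2HSV); m=cv2.inRange(hsv,lo,hi)
    if roi: k=np.zeros_like(m);x0,y0,x1,y1=roi;k[y0:y1,x0:x1]=255;m&=k
    for q in cv2.findContours(m,cv2.RETR_EXTERNAL,cv2.CHAIN_APPROX_NONE)[0]:
        if cv2.contourArea(q)<amin: continue
        w=ray(c,q[:,0,:],z)[:,:2].astype(np.float32); (cx,cy),(a,b),t=cv2.minAreaRect(w)
        mm=np.zeros_like(m);cv2.drawContours(mm,[q],-1,255,-1);P=cloud(d,c)[(mm>0)]
        print(tag,name,"px",q[:,0].mean(0).round(),"ctr",np.round([cx,cy]),"size",np.round([a,b]),"ang",round(t,1),"zmed",np.round(np.nanpercentile(P[:,2],[10,50,90]),1))
E
python3 - <<'E'
from m import *
for tag in("top0","scene0"):
    rects(tag,"green",3,(55,80,30),(90,255,200))
    rects(tag,"red",60,(0,190,90),(4,255,255),20)
    rects(tag,"redH",60,(174,150,90),(180,255,255),20)
    rects(tag,"yellow",52,(24,150,120),(34,255,255),20)
    rects(tag,"tile",84,(5,120,60),(11,255,220),100)
    rects(tag,"blue",80,(105,150,40),(125,255,255),100)
    rects(tag,"black",3,(0,0,0),(180,255,25),300)
print(cal("wrist"),read_state()["position"])
im,d,c=load("top0");a=im[130:240,160:355];cv2.imwrite("pics/crop1.png",cv2.resize(a[:,:,::-1],(780,440),interpolation=cv2.INTER_CUBIC))
E
```

```text
top0 green px [140. 263.] ctr [259. 450.] size [150.  92.] ang 75.7 zmed [-1.8  3.   7.6]
top0 green px [226. 219.] ctr [423. 137.] size [151.  92.] ang 86.2 zmed [-0.6  5.2 30. ]
top0 yellow px [225. 223.] ctr [407. 136.] size [50. 19.] ang 82.8 zmed [50.4 54.7 59.1]
top0 tile px [255. 171.] ctr [593.  32.] size [64. 64.] ang 84.5 zmed [77.5 84.4 89.6]
top0 tile px [203. 168.] ctr [599. 215.] size [64. 63.] ang 82.7 zmed [78.6 84.1 88.3]
top0 tile px [229. 169.] ctr [598. 124.] size [83. 83.] ang 86.5 zmed [79.2 84.8 89.6]
top0 blue px [ 68. 294.] ctr [150. 668.] size [193. 135.] ang 78.5 zmed [ 7.5 12.2 16.7]
top0 blue px [279. 165.] ctr [616. -53.] size [138.  63.] ang 2.1 zmed [26.1 31.4 54.1]
scene0 green px [291. 181.] ctr [424. 138.] size [156.  97.] ang 86.7 zmed [0.2 2.8 5.3]
scene0 green px [379. 141.] ctr [258. 449.] size [154.  99.] ang 76.1 zmed [0.2 3.1 5.8]
scene0 red px [184. 163.] ctr [ 406. -192.] size [87. 32.] ang 89.6 zmed [56.3 68.3 71.8]
scene0 red px [160. 117.] ctr [ 202. -288.] size [43. 28.] ang 48.4 zmed [53.5 65.1 68.1]
scene0 tile px [326. 211.] ctr [603
[... 591 characters left out ...]
.6 -387.6 -282.6]
scene0 black px [449. 176.] ctr [397. 638.] size [415.  19.] ang 0.2 zmed [120.6 129.2 137.1]
scene0 black px [ 39. 110.] ctr [  85. -736.] size [316.  80.] ang 24.3 zmed [16.2 19.3 23. ]
scene0 black px [34. 36.] ctr [-379. -914.] size [497. 184.] ang 23.5 zmed [298.3 346.9 508.9]
(array([[305.40778136,   0.        , 256.95986931],
       [  0.        , 305.40778136, 190.08924244],
       [  0.        ,   0.        ,   1.        ]]), array([ 111.38393238, -619.48790418,  372.63233952]), array([[-0.29199408,  0.91346461,  0.28341112],
       [ 0.95641742,  0.2781748 ,  0.08879467],
       [ 0.00227296,  0.29698685, -0.95487886]])) [ 182.04811354 -597.29316018  195.12047586]
```

View pics/crop1.png

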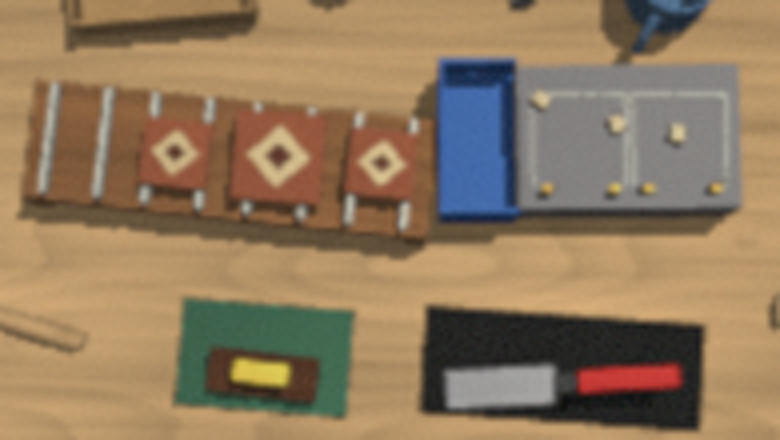

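The crop shows three buff crumbs at (540,100), (616,123) and (677,132), four brass pins along the bottom of the plate, and one full-size tile (the middle one). The near green mat is 446 mm from the base and the other 519 mm, so the near one is meant. Next I bring the wrist camera over the plate.

```bash
python3 -m creep '{"translation":[[5,8,3],[10,16,5],[16,24,6],[20,32,6],[25,40,6],[28,46,6],[28,46,6],[28,46,6]],"delta_rot":[[0,0,-4],[0,0,-8],[0,0,-12],[0,0,-17],[0,0,-17],[0,0,-17],[0,0,-17],[0,0,-17]],"hand":[8.5,8.5,8.5,8.5,8.5,8.5,8.5,8.5]}' && python3 -m creep '{"translation":[[3,5,0],[5,9,0],[5,9,0],[5,9,0]],"delta_rot":[[0,0,0],[0,0,0],[0,0,0],[0,0,0]],"hand":[8.5,8.5,8.5,8.5]}' && python3 - <<'E'
from h import *
s=read_state();print(s["clock"],s["position"],s["ee_rot"],s["joints"])
im,d,c=shot("wrist","w1");cv2.imwrite("pics/w1b.png",cv2.resize(im[:,:,::-1],(800,600),interpolation=cv2.INTER_CUBIC))
E
```

```text
clock: 1.1
position: [440.3, -174.4, 254.5]
ee_rot: [0.0, 1.0, 0.0, 0.0]
contact_force: [1.4, -1.1, 0.8]
gripper_width: 84.7
grasp_force: 0.0
clock: 1.6
position: [489.5, -86.4, 254.1]
ee_rot: [0.0, 1.0, -0.0, -0.001]
contact_force: [0.4, -0.2, -0.5]
gripper_width: 85.0
grasp_force: 0.0
1.6 [489.45231829 -86.42911311 254.11290923] [ 2.80217964e-04  9.99999795e-01 -3.90122874e-05 -5.73565348e-04] [ 1.52476651e-01  1.26158174e-01 -1.97085657e-01 -1.02717807e-04
 -1.24869814e+00 -1.72380084e+00]
```

View pics/w1b.png

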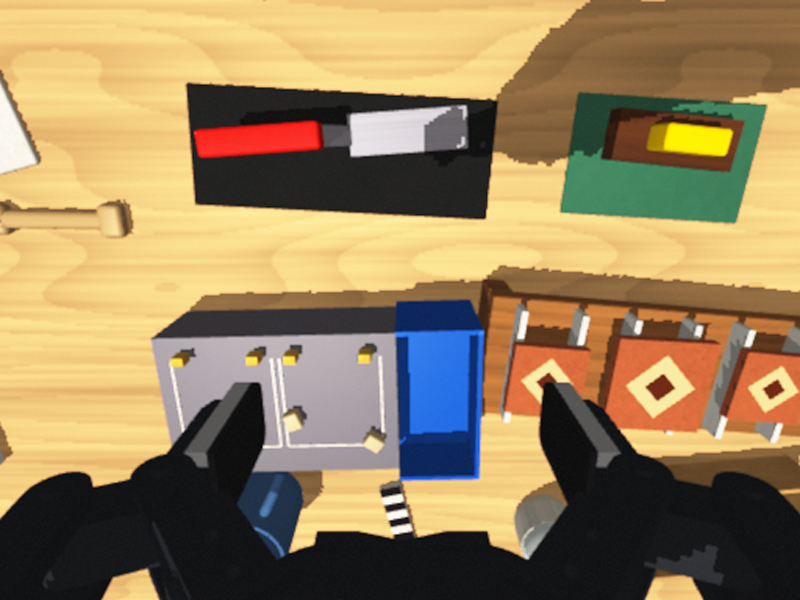

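From the wrist camera (down = +x, right = +y): spatula at (330,138), scraper at (690,140), plate at about (280,390) with pins in the row at y≈357, trough at (437,395), and the full-size tile at (662,387). Now the numbers.

```bash
python3 - <<'E'
from m import *
t="w1"
rects(t,"green",3,(60,80,30),(85,255,255),300)
rects(t,"yellow",55,(27,200,120),(33,255,255),100)
rects(t,"red",70,(0,220,90),(4,255,255),100)
rects(t,"brass",84,(20,140,60),(27,255,255),10,(90,210,260,240))
rects(t,"tile",84,(4,120,60),(12,255,255),300,(300,200,512,290))
rects(t,"blue",80,(108,180,60),(118,255,255),300)
rects(t,"black",3,(0,0,0),(180,255,40),1500,(100,40,330,150))
im,d,c=load(t);P=cloud(d,c)
hsv=cv2.cvtColor(im,cv2.COLOR_RGB2HSV)
# blade/steel & plate & scraper bar via height
def zmask(lo,hi,roi,nm,zz):
    x0,y0,x1,y1=roi;m=np.zeros(d.shape,np.uint8);m[y0:y1,x0:x1]=((P[...,2]>lo)&(P[...,2]<hi))[y0:y1,x0:x1]
    q=max(cv2.findContours(m,cv2.RETR_EXTERNAL,cv2.CHAIN_APPROX_NONE)[0],key=cv2.contourArea)
    (cx,cy),(a,b),th=cv2.minAreaRect(ray(c,q[:,0,:],zz)[:,:2].astype(np.float32));print(nm,np.round([cx,cy,a,b,th],1),len(q),"z",np.nanmedian(P[...,2][m>0]).round(1))
zmask(62,76,(90,200,256,310),"plate",70)
zmask(17,27,(370,55,490,125),"bar",22)
zmask(40,75,(370,55,490,125),"ridge",52)
zmask(40,75,(110,65,215,110),"handle",67)
zmask(45,62,(305,175,512,310),"board",55)
for px in [(240,220),(120,230),(450,85),(170,88),(240,85),(420,260),(260,85),(190,260)]: print(px,P[px[1],px[0]].round(1),hsv[px[1],px[0]])
E
```

```text
w1 green px [422. 100.] ctr [424. 137.] size [158.  98.] ang 86.6 zmed [ 2.   3.4 36.6]
w1 yellow px [446.  89.] ctr [408. 135.] size [48. 18.] ang 84.7 zmed [53.6 54.8 55.8]
w1 red px [165.  89.] ctr [ 408. -189.] size [20. 91.] ang 4.0 zmed [69.1 70.6 71.7]
w1 brass px [113. 231.] ctr [ 577. -265.] size [8. 9.] ang 0.0 zmed [81.6 83.5 84.6]
w1 brass px [185. 230.] ctr [ 574. -175.] size [7. 8.] ang 86.2 zmed [82.2 83.4 84.7]
w1 brass px [233. 228.] ctr [ 573. -116.] size [7. 8.] ang 88.8 zmed [80.9 83.2 84.2]
w1 brass px [161. 230.] ctr [ 574. -205.] size [11. 10.] ang 3.6 zmed [80.5 83.4 84.6]
w1 tile px [491. 245.] ctr [595. 212.] size [67. 72.] ang 84.7 zmed [78.  83.3 84.4]
w1 tile px [348. 238.] ctr [590.  31.] size [63. 71.] ang 85.1 zmed [77.5 83.4 84.4]
w1 tile px [421. 238.] ctr [592. 119.] size [90. 93.] ang 87.8 zmed [80.1 83.6 84.6]
w1 blue px [280. 250.] ctr [609. -56.] size [163.  69.] ang 0.8 zmed [28.7 30.5 77.7]
w1 black px [218.  96.] ctr [ 419. -138.] size [257.  97.] ang 87.1 zmed [ 1.9  3.2 68. ]
plate [ 622.9 -190.2  203.1  143.5   89.9] 546 z 69.6
bar [408.5 136.  104.2  40.4  84.3] 221 z 24.8
ridge [408.6 133.2  56.5  20.5  84.4] 119 z 54.5
handle [ 408.6 -187.6   20.2   97.8    4. ] 199 z 70.5
board [595.2 113.5 264.1 111.9  85. ] 848 z 54.7
(240, 220) [ 567.7 -107.8   69.9] [158  12 164]
(120, 230) [ 581.  -262.4   71.4] [ 19 163 108]
(450, 85) [403.9 139.7  54.1] [ 29 255 254]
(170, 88) [ 407.6 -183.6   70.8] [  1 219 252]
(240, 85) [ 402.4 -108.5    6.1] [158   4 230]
(420, 260) [616.8 122.7  84.5] [ 25  87 250]
(260, 85) [402.4 -82.1   6.6] [159   8 225]
(190, 260) [ 625.6 -175.5   69.5] [156  19  66]
```

```bash
python3 -m creep '{"translation":[[-2,5.5,-2],[-4,11,-4],[-6,17,-6],[-8.1,22,-8],[-8.1,22,-10],[-8.1,22,-12],[-8.1,22,-12],[-8.1,22,-12]],"delta_rot":[[0,0,10.5],[0,0,21],[0,0,32],[0,0,42],[0,0,53],[0,0,63],[0,0,74],[0,0,84.5]],"hand":[6,6,6,6,6,6,6,6]}' && python3 -m creep '{"translation":[[0,0,0],[0,0,0]],"delta_rot":[[0,0,0],[0,0,0]],"hand":[6,6]}' && python3 - <<'E'
from m import *
s=read_state();print(s["clock"],s["position"],s["ee_rot"],s["joints"])
shot("wrist","w2");rects("w2","yellow",55,(27,150,100),(33,255,255),100)
rects("w2","green",3,(60,80,30),(85,255,255),300)
shot("scene","s2");rects("s2","yellow",55,(27,150,100),(33,255,255),20)
im,d,c=load("w1");P=cloud(d,c)
# plate edges in w1: near edge and -y edge, points at z~70
m=(P[...,2]>66)&(P[...,2]<74)
near=[];
for u in range(110,250,4):
    v=np.where(m[205:300,u])[0]
    if len(v): near.append(P[205+v[0],u,:2])
near=np.array(near);k=np.polyfit(near[:,1],near[:,0],1);r=near[:,0]-np.polyval(k,near[:,1]);g=abs(r)<3;k=np.polyfit(near[g,1],near[g,0],1)
print("near edge x=",np.polyval(k,[-265,-190,-116]).round(1),"yaw",np.degrees(np.arctan(-k[0])).round(2),near[:,1].min(),near[:,1].max())
E
```

```text
clock: 2.65
position: [408.8, 132.3, 134.4]
ee_rot: [-0.673, 0.739, -0.0, -0.0]
contact_force: [0.6, -0.7, -0.8]
gripper_width: 59.6
grasp_force: 0.0
clock: 2.9
position: [409.0, 133.0, 134.7]
ee_rot: [-0.67, 0.742, -0.0, 0.0]
contact_force: [0.2, 0.1, -0.1]
gripper_width: 60.1
grasp_force: 0.0
2.9 [409.01303474 132.9695405  134.69751856] [-6.70469773e-01  7.41936824e-01 -1.28122665e-05  1.80715291e-04] [ 6.95013746e-01  1.11281653e-01 -5.36167209e-01  1.40617631e-05
 -9.22985301e-01 -7.96134971e-01]
w2 yellow px [259. 187.] ctr [409. 135.] size [43. 15.] ang 83.9 zmed [53.9 54.7 55.6]
w2 green px [389. 369.] ctr [257. 406.] size [63. 63.] ang 84.2 zmed [2.2 3.  4.1]
w2 green px [244. 169.] ctr [424. 137.] size [158.  98.] ang 86.6 zmed [ 2.   3.2 26.1]
near edge x= [562.7 560.8 559. ] yaw 1.39 -273.92283812017763 -100.03630126724688
```

```bash
python3 -m creep '{"translation":[[0,0.2,-4],[0,0.2,-8],[0,0.2,-10],[0,0.2,-10.5],[0,0.2,-10.5],[0,0.2,-10.5],[0,0.2,-10.5],[0,0.2,-10.5]],"delta_rot":[[0,0,0],[0,0,0],[0,0,0],[0,0,0],[0,0,0],[0,0,0],[0,0,0],[0,0,0]],"hand":[5,5,5,5,5,1.5,1.5,1.5]}' && python3 -m creep '{"translation":[[0,0,0],[0,0,0]],"delta_rot":[[0,0,0],[0,0,0]],"hand":[1.5,1.5]}'
```

```text
clock: 4.0
position: [409.1, 135.8, 30.0]
ee_rot: [-0.672, 0.741, -0.0, 0.001]
contact_force: [0.0, 0.4, -0.8]
gripper_width: 14.9
grasp_force: 0.0
clock: 4.25
position: [408.9, 135.6, 29.6]
ee_rot: [-0.672, 0.741, 0.0, 0.0]
contact_force: [0.1, 0.4, -0.3]
gripper_width: 15.2
grasp_force: 0.0
```

```bash
python3 - <<'E'
from m import *
shot("wrist","w3");rects("w3","yellow",55,(27,150,100),(33,255,255),30)
shot("scene","s3");rects("s3","yellow",55,(20,150,100),(34,255,255),20)
E
```

```text
w3 yellow px [261. 217.] ctr [408. 125.] size [23. 16.] ang 84.5 zmed [53.9 54.7 55.5]
s3 yellow px [287. 167.] ctr [418. 124.] size [26. 41.] ang 79.4 zmed [32.  47.2 56.4]
```

View pics/w3.png

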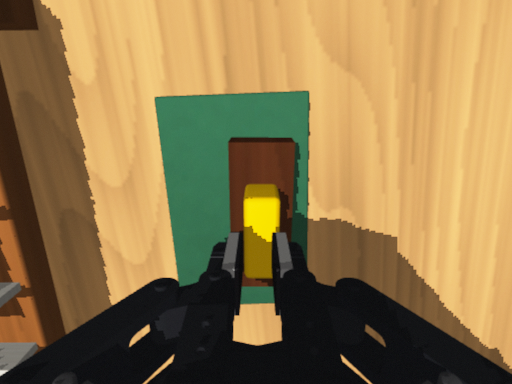

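The fingers straddle the ridge at (260,255) with the block well aligned. The 15 mm opening was just my commanded value, so I close fully.

```bash
python3 -m creep '{"translation":[[0,0,0],[0,0,0],[0,0,0],[0,0,0]],"delta_rot":[[0,0,0],[0,0,0],[0,0,0],[0,0,0]],"hand":[0,0,0,0]}'
```

```text
clock: 4.85
position: [408.9, 135.6, 29.5]
ee_rot: [-0.672, 0.741, 0.0, 0.0]
contact_force: [-1.0, -1.2, 0.1]
gripper_width: 0.2
grasp_force: 0.0
```

```bash
python3 - <<'E'
from m import *
a=shot("wrist","w4")[0];b=shot("scene","s4")[0][130:210,230:350]
rects("w4","yellow",55,(27,150,100),(33,255,255),30);rects("w4","yellow",55,(20,150,50),(35,255,255),10)
o=np.hstack([a,cv2.resize(b,(288,192),interpolation=cv2.INTER_CUBIC).repeat(2,0)]);cv2.imwrite("pics/w4b.png",o[:,:,::-1])
E
```

```text
w4 yellow px [260. 214.] ctr [408. 122.] size [18. 16.] ang 85.5 zmed [53.9 54.6 55.5]
w4 yellow px [263. 213.] ctr [407. 121.] size [33. 20.] ang 83.7 zmed [36.2 54.1 55.2]
```

View pics/w4b.png

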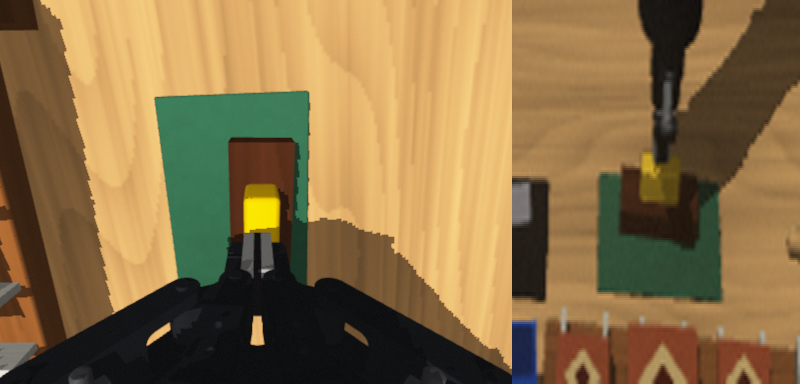

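```bash
python3 - <<'E'
from m import *
s=read_state();print(s["position"])
for t in("w3","w4"):
    im,d,c=load(t);P=cloud(d,c);print(t,c[1])
    for u in(235,252,268,285):
        print(u,[(v,P[v,u].round(0).tolist()) for v in range(222,290,8)])
im,d,c=load("s4");P=cloud(d,c)
print(proj(c,s["position"]))
for v in range(140,172,3):print(v,[P[v,u].round(0).tolist() for u in(286,289,292)])
E
```

```text
[408.90384849 135.62304602  29.53576712]
w3 [403.6244068   60.09778806 207.07227266]
235 [(222, [425.0, 137.0, 25.0]), (230, [426.0, 142.0, 25.0]), (238, [420.0, 124.0, 74.0]), (246, [420.0, 124.0, 82.0]), (254, [419.0, 124.0, 91.0]), (262, [419.0, 124.0, 97.0]), (270, [419.0, 125.0, 101.0]), (278, [419.0, 129.0, 102.0]), (286, [419.0, 132.0, 102.0])]
252 [(222, [412.0, 125.0, 55.0]), (230, [413.0, 130.0, 55.0]), (238, [413.0, 135.0, 54.0]), (246, [414.0, 139.0, 55.0]), (254, [414.0, 145.0, 54.0]), (262, [415.0, 150.0, 54.0]), (270, [415.0, 155.0, 54.0]), (278, [416.0, 160.0, 54.0]), (286, [419.0, 185.0, 26.0])]
268 [(222, [404.0, 126.0, 54.0]), (230, [404.0, 131.0, 55.0]), (238, [405.0, 136.0, 54.0]), (246, [405.0, 141.0, 54.0]), (254, [406.0, 145.0, 55.0]), (262, [406.0, 150.0, 56.0]), (270, [406.0, 155.0, 55.0]), (278, [407.0, 161.0, 54.0]), (286, [408.0, 186.0, 26.0])]
285 [(222, [393.0, 140.0, 24.0]), (230, [393.0, 145.0, 26.0]), (238, [396.0, 127.0, 74.0]), (246, [397.0, 126.0, 83.0]), (254, [398.0, 126.0, 91.0]), (262, [398.0, 125.0, 98.0]), (270, [399.0, 127.0, 101.0]), (278,
[... 1282 characters left out ...]
, 133.0, -3.0], [426.0, 119.0, 165.0], [445.0, 125.0, 184.0]]
146 [[285.0, 131.0, 5.0], [428.0, 120.0, 156.0], [448.0, 125.0, 176.0]]
149 [[290.0, 131.0, -3.0], [424.0, 121.0, 138.0], [441.0, 127.0, 157.0]]
152 [[308.0, 130.0, 1.0], [426.0, 122.0, 128.0], [456.0, 126.0, 160.0]]
155 [[327.0, 128.0, 7.0], [462.0, 117.0, 154.0], [464.0, 126.0, 156.0]]
158 [[335.0, 128.0, 1.0], [460.0, 119.0, 139.0], [468.0, 126.0, 148.0]]
161 [[348.0, 127.0, 2.0], [416.0, 127.0, 77.0], [425.0, 134.0, 88.0]]
164 [[408.0, 120.0, 55.0], [405.0, 129.0, 52.0], [407.0, 138.0, 54.0]]
167 [[415.0, 120.0, 49.0], [nan, nan, nan], [412.0, 139.0, 45.0]]
170 [[417.0, 120.0, 37.0], [416.0, 130.0, 35.0], [416.0, 139.0, 35.0]]
```

Both cameras put the real fingertips at about z 71 when the TCP reads 29.5. The reported TCP therefore lies about 42 mm beyond the finger ends, which also explains why nothing was gripped. I use the seen offset from here and descend gently with the force in view.

```bash
python3 -m creep '{"translation":[[0,0,0.5],[0,0,0.5],[0,0,0.5],[0,0,0.5]],"delta_rot":[[0,0,0],[0,0,0],[0,0,0],[0,0,0]],"hand":[4.5,4.5,4.5,4.5]}' && python3 -m creep '{"translation":[[0,0,-1.5],[0,0,-3],[0,0,-4],[0,0,-4.2],[0,0,-4.2],[0,0,-4.2]],"delta_rot":[[0,0,0],[0,0,0],[0,0,0],[0,0,0],[0,0,0],[0,0,0]],"hand":[4.5,4.5,4.5,4.5,4.5,4.5]}'; python3 - <<'E'
from m import *
im,d,c=shot("wrist","w5");P=cloud(d,c)
h=cv2.cvtColor(im,cv2.COLOR_RGB2HSV)
for u in(225,232,240,280,286,292,298):print(u,[(v,P[v,u].round(0).tolist()) for v in range(225,262,5)])
E
```

```text
clock: 5.45
position: [408.8, 135.6, 34.5]
ee_rot: [-0.672, 0.741, 0.0, -0.0]
contact_force: [-0.4, 0.3, 0.2]
gripper_width: 45.5
grasp_force: 0.0
clock: 6.2
position: [409.2, 135.9, -7.1]
ee_rot: [-0.672, 0.741, -0.0, 0.001]
contact_force: [-0.3, 0.5, -0.5]
gripper_width: 45.2
grasp_force: 0.0
225 [(225, [426.0, 123.0, 25.0]), (230, [427.0, 126.0, 24.0]), (235, [427.0, 128.0, 25.0]), (240, [428.0, 132.0, 24.0]), (245, [428.0, 134.0, 25.0]), (250, [428.0, 137.0, 25.0]), (255, [429.0, 140.0, 25.0]), (260, [429.0, 144.0, 24.0])]
232 [(225, [423.0, 124.0, 24.0]), (230, [423.0, 126.0, 24.0]), (235, [423.0, 128.0, 26.0]), (240, [424.0, 132.0, 25.0]), (245, [424.0, 135.0, 24.0]), (250, [nan, nan, nan]), (255, [425.0, 140.0, 25.0]), (260, [425.0, 143.0, 25.0])]
240 [(225, [416.0, 114.0, 47.0]), (230, [416.0, 114.0, 52.0]), (235, [416.0, 116.0, 52.0]), (240, [417.0, 119.0, 52.0]), (245, [417.0, 120.0, 53.0]), (250, [417.0, 123.0, 52.0]), (255, [418.0, 126.0, 51.0]), (260, [418.0, 128.0, 53.0])]
280 [(225, [399.0, 113.0, 52.0]), (230, [399.0, 115.0, 54.0]), (235, [400.0, 117.0, 55.0]), (240, [400.0, 119.0, 55.0]), (245, [400.0, 122.0, 53.0]), (250, [400.0, 124.0, 54.0]), (255, [400.0, 126.0, 55.0]), (260, [400.0, 128.0, 55.0])]
286 [(225, [395.0, 126.0, 25.0]), (230, [397.0, 116.0, 52.0]), (235, [397.0, 118.0, 52.0]), (240, [396.0, 135.0, 25.0]), (245, [396.0, 138.0, 24.0]), (250, [396.0, 141.0, 24.0]), (255, [396.0, 143.0, 25.0]), (260, [396.0, 146.0, 25.0])]
292 [(225, [392.0, 126.0, 24.0]), (230, [392.0, 129.0, 25.0]), (235, [392.0, 132.0, 25.0]), (240, [392.0, 135.0, 25.0]), (245, [393.0, 138.0, 24.0]), (250, [393.0, 141.0, 25.0]), (255, [393.0, 143.0, 25.0]), (260, [393.0, 147.0, 24.0])]
298 [(225, [389.0, 126.0, 25.0]), (230, [389.0, 129.0, 25.0]), (235, [389.0, 132.0, 26.0]), (240, [389.0, 135.0, 24.0]), (245, [389.0, 138.0, 25.0]), (250, [390.0, 141.0, 24.0]), (255, [390.0, 144.0, 25.0]), (260, [390.0, 147.0, 25.0])]
```

```bash
python3 -m creep '{"translation":[[0,0,-0.5],[0,0,-0.5],[0,0,-0.5],[0,0,-0.5],[0,0,-0.5],[0,0,-0.5],[0,0,-0.5]],"delta_rot":[[0,0,0],[0,0,0],[0,0,0],[0,0,0],[0,0,0],[0,0,0],[0,0,0]],"hand":[4.5,4.5,0,0,0,0,0]}'; python3 -c "
from m import *
im,d,c=shot('wrist','w6');P=cloud(d,c);cv2.imwrite('pics/w6b.png',im[150:384,130:390,::-1])
for u in(236,240,284,288):print(u,[(v,P[v,u].round(0).tolist()) for v in range(225,262,4)])"
```

```text
clock: 7.12
position: [408.6, 135.4, -12.0]
ee_rot: [-0.672, 0.741, -0.0, -0.0]
contact_force: [-2.4, -0.6, 6.3]
gripper_width: 35.3
grasp_force: 59.1
236 [(225, [417.0, 112.0, 46.0]), (229, [417.0, 112.0, 50.0]), (233, [417.0, 112.0, 53.0]), (237, [417.0, 113.0, 54.0]), (241, [417.0, 115.0, 54.0]), (245, [417.0, 117.0, 54.0]), (249, [418.0, 119.0, 54.0]), (253, [418.0, 121.0, 54.0]), (257, [418.0, 123.0, 53.0]), (261, [418.0, 124.0, 55.0])]
240 [(225, [415.0, 111.0, 47.0]), (229, [415.0, 112.0, 51.0]), (233, [415.0, 112.0, 53.0]), (237, [415.0, 113.0, 55.0]), (241, [415.0, 114.0, 56.0]), (245, [416.0, 117.0, 55.0]), (249, [416.0, 119.0, 54.0]), (253, [416.0, 120.0, 54.0]), (257, [416.0, 122.0, 54.0]), (261, [416.0, 124.0, 55.0])]
284 [(225, [396.0, 123.0, 25.0]), (229, [396.0, 125.0, 25.0]), (233, [396.0, 127.0, 26.0]), (237, [396.0, 129.0, 26.0]), (241, [396.0, 132.0, 24.0]), (245, [396.0, 134.0, 25.0]), (249, [397.0, 137.0, 25.0]), (253, [397.0, 139.0, 24.0]), (257, [397.0, 141.0, 25.0]), (261, [397.0, 144.0, 24.0])]
288 [(225, [394.0, 123.0, 25.0]), (229, [394.0, 126.0, 24.0]), (233, [394.0, 128.0, 25.0]), (237, [394.0, 130.0, 25.0]), (241, [394.0, 132.0, 25.0]), (245, [394.0, 134.0, 25.0]), (249, [395.0, 137.0, 24.0]), (253, [395.0, 139.0, 25.0]), (257, [395.0, 141.0, 25.0]), (261, [395.0, 144.0, 25.0])]
```

View pics/w6b.png

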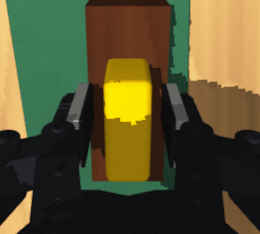

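```bash
python3 -c "
from m import *
im,d,c=load('w6');P=cloud(d,c);print(c[1])
for u in(204,208,212,216,220,296,300,304,308,312):print(u,[(v,P[v,u].round(0).tolist()) for v in range(226,275,6)])
for v in (240,255,270): print(v,[(u,P[v,u,0].round(0),P[v,u,2].round(0)) for u in range(200,320,6)])
s=read_state();print(s['contact_force'],s['wrist_torque'],s['gripper_width'],s['grasp_force'])"
```

```text
[403.40268488  59.91916762 165.55120627]
204 [(226, [441.0, 129.0, 3.0]), (232, [441.0, 133.0, 3.0]), (238, [442.0, 137.0, 3.0]), (244, [436.0, 126.0, 31.0]), (250, [433.0, 123.0, 45.0]), (256, [432.0, 123.0, 50.0]), (262, [431.0, 123.0, 54.0]), (268, [430.0, 122.0, 60.0]), (274, [430.0, 125.0, 61.0])]
208 [(226, [438.0, 129.0, 3.0]), (232, [439.0, 133.0, 3.0]), (238, [433.0, 123.0, 32.0]), (244, [432.0, 123.0, 39.0]), (250, [431.0, 123.0, 45.0]), (256, [430.0, 123.0, 50.0]), (262, [430.0, 123.0, 55.0]), (268, [429.0, 123.0, 59.0]), (274, [429.0, 125.0, 61.0])]
212 [(226, [436.0, 129.0, 4.0]), (232, [437.0, 133.0, 3.0]), (238, [431.0, 123.0, 33.0]), (244, [430.0, 123.0, 39.0]), (250, [429.0, 124.0, 44.0]), (256, [428.0, 123.0, 51.0]), (262, [428.0, 123.0, 55.0]), (268, [427.0, 123.0, 60.0]), (274, [427.0, 125.0, 61.0])]
216 [(226, [434.0, 130.0, 2.0]), (232, [434.0, 134.0, 2.0]), (238, [429.0, 123.0, 33.0]), (244, [428.0, 123.0, 39.0]), (250, [427.0, 123.0, 45.0]), (256, [427.0, 124.0, 49.0]), (262, [427.0, 126.0, 49.0]), (268, [428.0, 129.0, 50.0]), (274, [428.0, 131.0, 52.0])]
220 
[... 3645 characters left out ...]
.float64(54.0)), (242, np.float64(416.0), np.float64(54.0)), (248, np.float64(414.0), np.float64(53.0)), (254, np.float64(411.0), np.float64(54.0)), (260, np.float64(409.0), np.float64(56.0)), (266, np.float64(406.0), np.float64(54.0)), (272, np.float64(404.0), np.float64(55.0)), (278, np.float64(401.0), np.float64(54.0)), (284, np.float64(397.0), np.float64(24.0)), (290, np.float64(394.0), np.float64(25.0)), (296, np.float64(393.0), np.float64(47.0)), (302, np.float64(392.0), np.float64(61.0)), (308, np.float64(390.0), np.float64(61.0)), (314, np.float64(387.0), np.float64(61.0))]
[-1.89902785 -0.26368884  6.69621983] [-0.15581626  0.70120152  0.01213575] 35.05921602172638 59.10877704620361
```

The tips are at z≈29 over the edges of the bar, with faces at x 391 and 428, so they have caught the bar rather than the ridge. I open, rise 8 mm and close again.

```bash
python3 -m creep '{"translation":[[0,0,0],[0,0,0.4],[0,0,0.8],[0,0,0.8],[0,0,0.8],[0,0,0.8],[0,0,0.8],[0,0,0.8]],"delta_rot":[[0,0,0],[0,0,0],[0,0,0],[0,0,0],[0,0,0],[0,0,0],[0,0,0],[0,0,0]],"hand":[4.5,4.5,4.5,0,0,0,0,0]}'
```

```text
clock: 8.18
position: [409.1, 135.7, -4.2]
ee_rot: [-0.672, 0.741, -0.0, 0.0]
contact_force: [-1.6, 0.6, 5.2]
gripper_width: 18.8
grasp_force: 59.6
```

```bash
python3 -m creep '{"translation":[[0,0,4],[0,0,9],[0,0,13],[2,-3,13],[5,-8,13],[8,-14,13],[11,-19,13],[14,-24,13]],"delta_rot":[[0,0,0],[0,0,0],[0,0,0],[0,0,-10],[0,0,-20],[0,0,-30],[0,0,-40],[0,0,-50]],"hand":[0,0,0,0,0,0,0,0]}' && python3 -m creep '{"translation":[[3,-5,0],[6,-10,0],[8.7,-14,0],[8.7,-16.7,0],[8.7,-16.7,0],[8.7,-16.7,0]],"delta_rot":[[0,0,-10],[0,0,-20],[0,0,-30],[0,0,-33],[0,0,-33],[0,0,-33]],"hand":[0,0,0,0,0,0]}'; python3 - <<'E'
from m import *
s=read_state();print(s["position"],s["ee_rot"],s["gripper_width"],s["grasp_force"])
im,d,c=shot("wrist","w7");cv2.imwrite("pics/w7b.png",im[:,:,::-1])
c0=load("top0")[2];W=ray(c0,[(295,155),(314,160.8),(329.2,163)],81)[:,:2]
th=np.radians(1.4);M=np.array([[np.cos(th),np.sin(th)],[-np.sin(th),np.cos(th)]])
print(W.round(),((W-[626,-190])@M.T).round())
E
```

```text
clock: 9.18
position: [549.2, -106.3, 124.6]
ee_rot: [-0.293, 0.956, 0.0, -0.001]
contact_force: [0.4, 0.6, -1.6]
gripper_width: 19.3
grasp_force: 59.2
clock: 9.93
position: [635.2, -270.9, 124.4]
ee_rot: [-0.013, 1.0, 0.0, -0.001]
contact_force: [-0.7, -0.4, -1.6]
gripper_width: 19.2
grasp_force: 59.3
[ 635.23189117 -270.89254168  124.42226942] [-1.25867285e-02  9.99920266e-01  4.42525484e-04 -9.17013829e-04] 19.234149775376444 59.318023324012756
[[ 652. -111.]
 [ 632. -179.]
 [ 625. -233.]] [[ 28.  78.]
 [  6.  11.]
 [ -2. -43.]]
```

View pics/w7b.png

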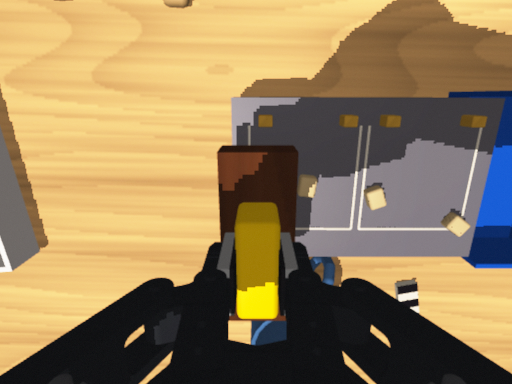

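```bash
python3 - <<'E'
from m import *
im,d,c=load("w7");P=cloud(d,c)
for u in(225,240,258,275,292):
    col=P[140:200,u];i=np.where((col[:,2]>145)&(col[:,2]<165))[0];print(u,"bar near end",col[i[0]].round(1))
for v in(155,175,195): 
    r=P[v,200:310];i=np.where((r[:,2]>145)&(r[:,2]<165))[0];print(v,"bar sides",r[i[0]].round(1),r[i[-1]].round(1),np.nanmedian(r[i,2]).round(1))
m=(P[...,2]>66)&(P[...,2]<74)
near=[]
for u in range(240,445,4):
    v=np.where(m[80:200,u])[0]
    if len(v): near.append(P[80+v[0],u,:2])
near=np.array(near);k=np.polyfit(near[:,1],near[:,0],1)
for _ in range(3):
    g=abs(near[:,0]-np.polyval(k,near[:,1]))<2.5;k=np.polyfit(near[g,1],near[g,0],1)
print("near edge x at -190",np.polyval(k,-190).round(1),"yaw",np.degrees(np.arctan(-k[0])).round(2),"y range",near[:,1].min().round(1))
L=[P[v,200:300][m[v,200:300]][0] for v in range(105,140,5)];print("-y side",np.array(L).round(1).tolist()[:4])
rects("w7","brass",84,(18,140,60),(27,255,255),10,(240,105,500,135))
E
```

```text
225 bar near end [ 588.7 -288.3  145.4]
240 bar near end [ 588.2 -280.5  146.9]
258 bar near end [ 588.  -271.3  147.1]
275 bar near end [ 587.8 -262.6  146.8]
292 bar near end [ 587.5 -253.9  147. ]
155 bar sides [ 590.1 -291.6  152.4] [ 588.9 -252.1  153.3] 153.3
175 bar sides [ 600.  -291.6  153.4] [ 598.9 -252.   153.8] 153.1
195 bar sides [ 610.8 -291.3  152.8] [ 610.1 -251.5  151.7] 153.2
near edge x at -190 561.0 yaw 1.48 y range -284.8
-y side [[568.5, -291.3, 69.5], [572.0, -291.2, 70.7], [575.7, -291.3, 69.4], [579.3, -291.4, 68.7]]
w7 brass px [473. 121.] ctr [ 574. -121.] size [ 8. 18.] ang 1.5 zmed [73.1 82.7 84.3]
w7 brass px [390. 120.] ctr [ 576. -179.] size [ 8. 14.] ang 1.5 zmed [74.5 83.2 84.3]
w7 brass px [349. 120.] ctr [ 576. -208.] size [ 8. 12.] ang 1.5 zmed [75.8 83.5 84.4]
w7 brass px [265. 120.] ctr [ 578. -266.] size [8. 9.] ang 1.5 zmed [82.3 83.6 84.4]
```

```bash
python3 -m creep '{"translation":[[0,0,-2.5],[0,0,-4.5],[0,0,-5.5],[0,0,-6],[0,0,-6],[0,0,-6]],"delta_rot":[[0,0,0],[0,0,0],[0,0,0],[0,0,0],[0,0,0],[0,0,0]],"hand":[0,0,0,0,0,0]}' && python3 -m creep '{"translation":[[0,1.2,0],[-0.1,2.6,0],[-0.1,4,0],[-0.1,5.4,0],[-0.2,6.8,0],[-0.2,8.2,0],[-0.2,9.6,0],[-0.3,11,0]],"delta_rot":[[0,0,0],[0,0,0],[0,0,0],[0,0,0],[0,0,0],[0,0,0],[0,0,0],[0,0,0]],"hand":[0,0,0,0,0,0,0,0]}'; python3 - <<'E'
from m import *
shot("scene","s7");im,d,c=shot("wrist","w8");cv2.imwrite("pics/w8b.png",np.hstack([im[80:300,150:],cv2.resize(load("s7")[0][180:265,120:260],(362,220),interpolation=cv2.INTER_CUBIC)])[:,:,::-1])
E
```

```text
clock: 10.72
position: [636.5, -271.5, 66.5]
ee_rot: [-0.013, 1.0, -0.0, 0.001]
contact_force: [0.1, 0.5, -1.5]
gripper_width: 18.6
grasp_force: 59.3
clock: 11.72
position: [632.9, -160.5, 65.5]
ee_rot: [-0.013, 1.0, 0.0, 0.0]
contact_force: [-0.4, -1.0, -1.0]
gripper_width: 18.8
grasp_force: 59.2
```

View pics/w8b.png

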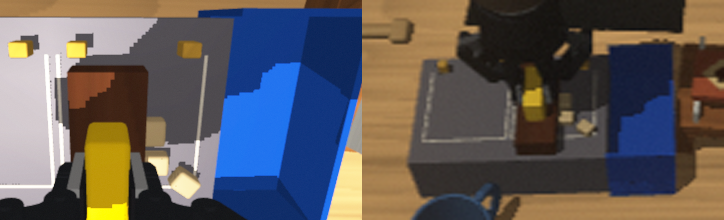

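Wrist view: all three crumbs, at (155,130), (158,160) and (185,178) in the crop, are ahead of the scraper's leading face. I continue the sweep past the plate edge.

```bash
python3 -m creep '{"translation":[[0,1.2,-0.1],[-0.1,2.4,-0.1],[-0.1,3.6,-0.1],[-0.1,4.8,-0.1],[-0.2,6,-0.1],[-0.2,7.3,-0.1],[-0.2,7.3,-0.1],[-0.2,7.3,-0.1]],"delta_rot":[[0,0,0],[0,0,0],[0,0,0],[0,0,0],[0,0,0],[0,0,0],[0,0,0],[0,0,0]],"hand":[0,0,0,0,0,0,0,0]}' && python3 -m creep '{"translation":[[0,0,3],[0,0,8],[0,0,12],[0,0,13],[0,0,13]],"delta_rot":[[0,0,0],[0,0,0],[0,0,0],[0,0,0],[0,0,0]],"hand":[0,0,0,0,0]}'; python3 - <<'E'
from m import *
shot("scene","s8");im,d,c=shot("wrist","w9");cv2.imwrite("pics/w9b.png",np.hstack([im,cv2.resize(load("s8")[0][180:265,120:260],(280,384),interpolation=cv2.INTER_CUBIC)])[:,:,::-1])
E
```

```text
clock: 12.82
position: [630.9, -88.4, 64.5]
ee_rot: [-0.013, 1.0, -0.0, -0.0]
contact_force: [-0.2, 0.1, -1.6]
gripper_width: 18.7
grasp_force: 59.2
clock: 13.45
position: [630.6, -88.6, 194.2]
ee_rot: [-0.012, 1.0, 0.0, -0.0]
contact_force: [-0.6, -0.2, -2.1]
gripper_width: 19.0
grasp_force: 59.3
```

View pics/w9b.png

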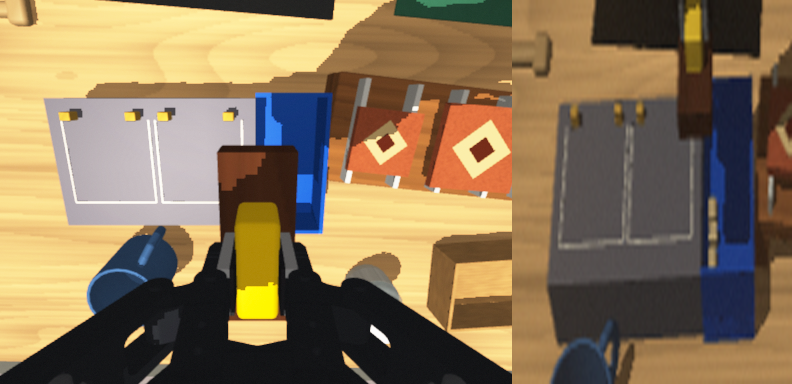

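The plate is clear and the crumbs lie in the trough, at (713,200–260) in the right panel. I take the scraper back to the middle of its mat.

```bash
python3 -m creep '{"translation":[[-3,3,0],[-6,6,0],[-9,9,0],[-12,13,0],[-15,16,0],[-18,19,0],[-20.7,22.3,-2],[-20.7,22.3,-5]],"delta_rot":[[0,0,10.5],[0,0,21],[0,0,32],[0,0,42],[0,0,53],[0,0,63],[0,0,74],[0,0,85]],"hand":[0,0,0,0,0,0,0,0]}' && python3 -m creep '{"translation":[[0,0,0],[0,0,-4],[0,0,-8],[0,0,-11],[0,0,-13],[0,0,-14],[0,0,-14],[0,0,-14]],"delta_rot":[[0,0,0],[0,0,0],[0,0,0],[0,0,0],[0,0,0],[0,0,0],[0,0,0],[0,0,0]],"hand":[0,0,0,0,0,0,0,0]}'
```

```text
clock: 14.55
position: [422.3, 136.0, 143.6]
ee_rot: [-0.685, 0.728, 0.0, 0.0]
contact_force: [1.1, 0.7, -1.1]
gripper_width: 19.1
grasp_force: 59.4
clock: 15.55
position: [424.7, 135.0, 5.4]
ee_rot: [-0.681, 0.732, -0.0, 0.001]
contact_force: [0.9, -0.8, -0.3]
gripper_width: 18.8
grasp_force: 59.5
```

```bash
python3 -m creep '{"translation":[[0,0,-0.4],[0,0,-0.7],[0,0,-0.9],[0,0,-0.9],[0,0,-0.9]],"delta_rot":[[0,0,0],[0,0,0],[0,0,0],[0,0,0],[0,0,0]],"hand":[0,0,0,0,0]}' && python3 -m creep '{"translation":[[0,0,0],[0,0,0],[0,0,0],[0,0,3],[0,0,8],[0,0,14],[0,0,18],[0,0,18]],"delta_rot":[[0,0,0],[0,0,0],[0,0,0],[0,0,0],[0,0,0],[0,0,0],[0,0,0],[0,0,0]],"hand":[4.2,4.2,4.2,4.2,4.2,4.2,4.2,4.2]}'; python3 - <<'E'
from m import *
shot("wrist","w10");shot("scene","s10");shot("top","t10")
rects("w10","yellow",55,(27,150,100),(33,255,255),100);rects("w10","green",3,(60,80,30),(85,255,255),300)
im,d,c=load("w10");P=cloud(d,c)
t=load("s10");Q=cloud(t[1],t[2])
# crumb candidates in trough: buff hue, scene
h=cv2.cvtColor(t[0],cv2.COLOR_RGB2HSV);m=cv2.inRange(h,(12,30,40),(28,200,255));k=np.zeros_like(m);k[195:260,135:250]=255;m&=k
n,l,st,ce=cv2.connectedComponentsWithStats(m)
for i in range(1,n):
    if st[i,4]>3:print("buff",ce[i].round(),st[i,4],np.nanmedian(Q[l==i],0).round())
E
```

```text
clock: 16.18
position: [423.9, 134.6, -4.1]
ee_rot: [-0.682, 0.732, -0.0, 0.0]
contact_force: [-1.5, -0.6, 5.5]
gripper_width: 18.9
grasp_force: 60.2
clock: 17.18
position: [425.8, 135.9, 178.9]
ee_rot: [-0.682, 0.732, -0.001, 0.004]
contact_force: [-0.2, -1.0, -0.7]
gripper_width: 42.3
grasp_force: 0.0
w10 yellow px [259. 170.] ctr [426. 135.] size [45. 16.] ang 86.0 zmed [53.8 54.8 55.7]
w10 green px [373. 367.] ctr [284. 459.] size [ 41. 102.] ang 32.2 zmed [2.3 3.1 4.4]
w10 green px [261. 156.] ctr [424. 137.] size [157.  98.] ang 86.6 zmed [ 2.   3.3 26. ]
buff [191. 222.] 2015 [ 578. -170.    0.]
buff [146. 219.] 40 [ 619. -277.   70.]
buff [178. 209.] 7 [ 585. -189.   71.]
buff [177. 218.] 22 [ 618. -192.   70.]
buff [180. 212.] 4 [ 596. -187.   69.]
buff [209. 220.] 7 [ 623. -104.   70.]
buff [175. 227.] 7 [ 645. -194.   69.]
buff [178. 225.] 5 [ 637. -187.   70.]
buff [208. 230.] 23 [ 655. -103.   71.]
buff [220. 231.] 61 [639. -76.  43.]
buff [150. 234.] 24 [ 664. -262.   70.]
buff [177. 233.] 37 [ 662. -187.   70.]
buff [147. 244.] 7 [ 690. -263.   63.]
buff [152. 248.] 22 [ 690. -254.   43.]
buff [158. 243.] 6 [ 689. -236.   64.]
buff [163. 245.] 4 [ 688. -222.   52.]
buff [159. 249.] 7 [ 690. -237.   33.]
buff [162. 254.] 5 [ 688. -231.    5.]
buff [168. 257.] 15 [ 696. -217.   -1.]
```

```bash
python3 -m creep '{"translation":[[0,-5,0],[-0.5,-11,0],[-1,-17,0],[-1.5,-23,0],[-1.9,-28,0],[-1.9,-30.2,-3],[-1.9,-30.2,-5],[-1.9,-30.2,-5]],"delta_rot":[[0,0,2],[0,0,4],[0,0,6],[0,0,8.2],[0,0,8.2],[0,0,8.2],[0,0,8.2],[0,0,8.2]],"hand":[5,5,5,5,5,5,5,5]}'; python3 - <<'E'
from m import *
s=read_state();print(s["position"],s["ee_rot"])
for t in("scene0","s10"):rects(t,"red",68,(0,190,90),(4,255,255),20)
shot("wrist","w11");rects("w11","red",70.5,(0,180,60),(6,255,255),100)
im,d,c=load("w11");P=cloud(d,c);h=cv2.cvtColor(im,cv2.COLOR_RGB2HSV)
m=(P[...,2]>40)&(P[...,2]<80)&(P[...,1]>-260)&(P[...,1]<-140)&((h[...,0]<6)|(h[...,0]>174))&(h[...,1]>150)
q=cv2.findContours(m.astype(np.uint8),0,1)[0];q=max(q,key=cv2.contourArea);print(cv2.minAreaRect(ray(c,q[:,0],70.5)[:,:2].astype(np.float32)))
m=(P[...,2]>3)&(P[...,2]<12)&(h[...,1]<30)&(h[...,2]>120)
q=cv2.findContours(m.astype(np.uint8),0,1)[0];q=max(q,key=cv2.contourArea);print("blade",cv2.minAreaRect(ray(c,q[:,0],6)[:,:2].astype(np.float32)))
E
```

```text
clock: 18.32
position: [402.5, -167.6, 122.8]
ee_rot: [0.732, -0.682, -0.003, 0.002]
contact_force: [-0.3, -0.6, -0.2]
gripper_width: 49.9
grasp_force: 0.0
[ 402.4818173  -167.58851429  122.81686234] [ 0.73165038 -0.68166998 -0.00288147  0.00233488]
scene0 red px [184. 163.] ctr [ 413. -190.] size [86. 32.] ang 89.6 zmed [56.3 68.3 71.8]
scene0 red px [160. 117.] ctr [ 210. -286.] size [43. 28.] ang 48.4 zmed [53.5 65.1 68.1]
s10 red px [184. 163.] ctr [ 413. -190.] size [86. 32.] ang 89.6 zmed [56.4 68.4 72.3]
s10 red px [155. 114.] ctr [ 193. -306.] size [96. 26.] ang 48.4 zmed [58.7 66.2 69.4]
w11 red px [253. 161.] ctr [ 409. -192.] size [20. 88.] ang 4.4 zmed [69.1 70.5 71.5]
((408.83990478515625, -191.48220825195312), (19.707963943481445, 87.70005798339844), 3.9071991443634033)
blade ((258.709716796875, -223.19882202148438), (99.4674072265625, 33.62191390991211), 49.30439758300781)
```

```bash
python3 -m creep '{"translation":[[0.5,0,-3],[0.5,0,-6.5],[0.5,0,-9.5],[0.5,0,-11.5],[0.5,0,-12.4],[0.5,0,-12.4],[0.5,0,-12.4],[0.5,0,-12.4]],"delta_rot":[[0,0,0],[0,0,0],[0,0,0],[0,0,0],[0,0,0],[0,0,0],[0,0,0],[0,0,0]],"hand":[5,5,5,5,5,5,5,5]}' && python3 -m creep '{"translation":[[0,0,0],[0,0,0],[0,0,0],[0,0,0],[0,0,0],[0,0,0]],"delta_rot":[[0,0,0],[0,0,0],[0,0,0],[0,0,0],[0,0,0],[0,0,0]],"hand":[0,0,0,0,0,0]}'
```

```text
clock: 19.38
position: [410.6, -167.4, 2.3]
ee_rot: [0.732, -0.681, 0.001, -0.001]
contact_force: [-0.2, -0.2, 0.5]
gripper_width: 50.3
grasp_force: 0.0
clock: 20.12
position: [410.3, -167.5, 1.7]
ee_rot: [0.732, -0.681, 0.0, -0.0]
contact_force: [0.2, 0.9, 2.6]
gripper_width: 19.4
grasp_force: 59.4
```

```bash
python3 -m creep '{"translation":[[0,0,2],[0,0,6],[0,0,11],[0,0,14],[-1,5,14],[-2,10,14],[-2,14,14],[-2,18,14]],"delta_rot":[[0,0,0],[0,0,0],[0,0,0],[0,0,-8],[0,0,-18],[0,0,-28],[0,0,-38],[0,0,-48]],"hand":[0,0,0,0,0,0,0,0]}' && python3 -m creep '{"translation":[[0,4,0],[0,8,0],[0,12.5,0],[0,12.5,0],[0,12.5,0],[0,12.5,0],[0,12.5,0],[0,12.5,0]],"delta_rot":[[0,0,-10],[0,0,-20],[0,0,-30],[0,0,-40],[0,0,-50],[0,0,-51],[0,0,-51],[0,0,-51]],"hand":[0,0,0,0,0,0,0,0]}'; python3 - <<'E'
from m import *
im,d,c=shot("wrist","w12");cv2.imwrite("pics/w12b.png",im[:,:,::-1]);print(read_state()["position"],read_state()["ee_rot"])
E
```

```text
clock: 21.12
position: [388.7, 8.3, 140.8]
ee_rot: [-0.415, 0.91, 0.0, -0.001]
contact_force: [1.7, -0.1, -2.0]
gripper_width: 19.2
grasp_force: 59.2
clock: 22.12
position: [390.1, 132.1, 141.4]
ee_rot: [0.013, 1.0, -0.0, -0.0]
contact_force: [-0.1, -0.5, -2.6]
gripper_width: 19.3
grasp_force: 59.2
[390.17132058 132.15376247 141.44106927] [ 1.34309428e-02  9.99909794e-01 -2.35647052e-05 -1.15426637e-04]
```

View pics/w12b.png

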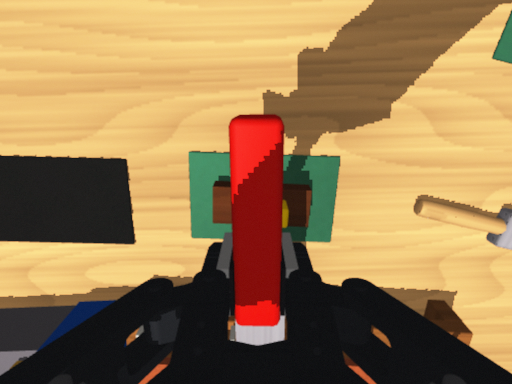

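The held spatula blocks the wrist view (red handle at (257,220), blade hidden), so I use the earlier w1 depth and the fixed cameras for the rack.

```bash
python3 - <<'E'
from m import *
def comp(tag,lo,hi,xr,yr,zz,amin=60):
    im,d,c=load(tag);P=cloud(d,c)
    m=((P[...,2]>lo)&(P[...,2]<hi)&(P[...,0]>xr[0])&(P[...,0]<xr[1])&(P[...,1]>yr[0])&(P[...,1]<yr[1])).astype(np.uint8)
    m=cv2.morphologyEx(m,cv2.MORPH_CLOSE,np.ones((3,3),np.uint8))
    for q in cv2.findContours(m,0,1)[0]:
        if cv2.contourArea(q)<amin: continue
        (cx,cy),(a,b),t=cv2.minAreaRect(ray(c,q[:,0],zz)[:,:2].astype(np.float32));print(tag,np.round([cx,cy,a,b,t],1),zz)
comp("w1",81,88,(530,680),(70,170),84)
comp("w9",81,88,(530,680),(70,170),84)
comp("w9",81,88,(530,680),(0,70),84)
for t in("t10","s10","top0"): comp(t,80,92,(530,680),(70,175),84)
# ribs: bright pixels near z 75
for tag in("w1","w9"):
    im,d,c=load(tag);P=cloud(d,c)
    h=cv2.cvtColor(im,cv2.COLOR_RGB2HSV)
    m=((P[...,2]>72)&(P[...,2]<78)&(P[...,0]>540)&(P[...,0]<670)&(P[...,1]>0)&(P[...,1]<300)&(h[...,1]<60)).astype(np.uint8)
    n,l,st,ce=cv2.connectedComponentsWithStats(m)
    for i in range(1,n):
        if st[i,4]>12: q=P[l==i];print(tag,"rib",q.mean(0).round(1),"x",q[:,0].min().round(),q[:,0].max().round(),"yrange",np.percentile(q[:,1],[5,95]).round(1),st[i,4])
# board near edge line
for tag in("w1","w9"):
    im,d,c=load(tag);P=cloud(d,c);m=(P[...,2]>52)&(P[...,2]<58)&(P[...,0]>520)&(P[...,0]<620);E=[]
    for u in range(320 if tag=="w1" else 330,510,3):
        v=np.where(m[60:300,u])[0]
        if len(v):E.append(P[60+v[0],u,:2])
    E=np.array(E);k=np.polyfit(E[:,1],E[:,0],1)
    for _ in range(4):
        g=abs(E[:,0]-np.polyval(k,E[:,1]))<2.5;k=np.polyfit(E[g,1],E[g,0],1)
    print(tag,"board near x at y=123:",np.polyval(k,123).round(1),"yaw",np.degrees(np.arctan(-k[0])).round(2),g.sum(),len(g))
E
```

```text
w1 [598.9 121.5  81.4  81.4  86.6] 84
w9 [599.8 121.4  83.   79.9  86.7] 84
w9 [595.4  29.9  61.   59.9  85. ] 84
t10 [598.3 123.2  80.5  80.   86.5] 84
s10 [599.3 122.7  78.6  83.8  87. ] 84
top0 [598.5 123.3  80.3  80.   86.7] 84
w1 rib [551.    9.4  74.4] x 540.0 562.0 yrange [ 6.8 12.1] 79
w1 rib [554.4  58.2  74.4] x 542.0 567.0 yrange [55.5 61.3] 95
w1 rib [551.7 101.4  74.3] x 546.0 558.0 yrange [ 99.2 104.1] 50
w1 rib [555.3 150.1  74.2] x 550.0 561.0 yrange [147.7 153.2] 48
w1 rib [561.  192.8  74.2] x 554.0 569.0 yrange [190.5 195.5] 65
w1 rib [633.    2.4  74.5] x 628.0 638.0 yrange [0.4 4.5] 27
w1 rib [642.6 185.6  74.3] x 631.0 654.0 yrange [183.2 188.6] 72
w1 rib [647.8 234.5  74.3] x 639.0 658.0 yrange [232.  237.4] 60
w9 rib [551.3   9.4  74.6] x 541.0 563.0 yrange [ 6.8 12.2] 163
w9 rib [554.3  58.2  74.5] x 542.0 566.0 yrange [55.5 61.1] 179
w9 rib [551.8 101.5  74.6] x 546.0 558.0 yrange [ 99.2 104.5] 95
w9 rib [631.    2.7  74.7] x 625.0 638.0 yrange [0.4 5.2] 67
w9 rib [635.7  51.   74.5] x 629.0 642.0 yrange [48.7 53.9] 75
w9 rib [642.8  93.6  74.4] x 640.0 645.0 yrange [91.3 96.5] 33
w9 rib [646.3 142.3  74.5] x 644.0 649.0 yrange [140.1 145.3] 38
w1 board near x at y=123: 543.2 yaw -4.97 64 64
w9 board near x at y=123: 543.4 yaw -4.9 57 60
```

```bash
python3 -m creep '{"translation":[[0,0,0],[0,0.8,0],[0,0.8,0],[0,0.8,0]],"delta_rot":[[0,0,-3.5],[0,0,-3.5],[0,0,-3.5],[0,0,-3.5]],"hand":[0,0,0,0]}'; cat > blade.py <<'E'
from m import *
import sys
def blade(tag,zt,zlo,zhi,xr,yr):
    for n,s in(("top","t"),("scene","s")):
        im,d,c=shot(n,s+tag);P=cloud(d,c);h=cv2.cvtColor(im,cv2.COLOR_RGB2HSV)
        m=((P[...,2]>zlo)&(P[...,2]<zhi)&(P[...,0]>xr[0])&(P[...,0]<xr[1])&(P[...,1]>yr[0])&(P[...,1]<yr[1])&(h[...,1]<60)).astype(np.uint8)
        qs=cv2.findContours(m,0,1)[0]
        if not qs: print(n,"none");continue
        q=max(qs,key=cv2.contourArea);W=ray(c,q[:,0],zt)[:,:2].astype(np.float32)
        (cx,cy),(a,b),t=cv2.minAreaRect(W);mm=np.zeros_like(m);cv2.drawContours(mm,[q],-1,1,-1)
        k=P[mm>0];pf=np.polyfit(k[:,0],k[:,2],1)
        print(n,"ctr",np.round([cx,cy],1),"size",np.round([a,b],1),"ang",round(t,2),"xmax",W[:,0].max().round(1),"z",np.nanmedian(k[:,2]).round(1),"zslope/100mm",(pf[0]*100).round(1),len(k))
if __name__=="__main__":
    print(read_state()["position"],read_state()["ee_rot"]);blade("13",146,130,165,(420,560),(90,170))
E
python3 blade.py
```

```text
clock: 22.68
position: [390.2, 140.5, 141.5]
ee_rot: [0.044, 0.999, -0.0, -0.0]
contact_force: [-0.1, 0.5, -1.7]
gripper_width: 19.2
grasp_force: 59.4
[390.18025481 140.45003585 141.48626401] [ 4.38537952e-02  9.99037957e-01 -3.39223333e-05 -6.98974131e-05]
top ctr [479.  135.3] size [34.  95.6] ang 85.04 xmax 525.5 z 145.8 zslope/100mm 0.2 251
 ** On entry to DLASCL parameter number  4 had an illegal value
 ** On entry to DLASCL parameter number  4 had an illegal value
 ** On entry to DLASCL parameter number  4 had an illegal value
 ** On entry to DLASCL parameter number  4 had an illegal value
 ** On entry to DLASCL parameter number  5 had an illegal value
 ** On entry to DLASCL parameter number  4 had an illegal valueTraceback (most recent call last):
  File "blade.py", line 14, in <module>
    print(read_state()["position"],read_state()["ee_rot"]);blade("13",146,130,165,(420,560),(90,170))
                                                           ~~~~~^^^^^^^^^^^^^^^^^^^^^^^^^^^^^^^^^^^^^
  File "blade.py", line 11, in blade
    k=P[mm>0];pf=np.polyfit(k[:,0],k[:,2],1)
                 ~~~~~~~~~~^^^^^^^^^^^^^^^^^
    c, resids, rank, s = lstsq(lhs, rhs, rcond)
                         ~~~~~^^^^^^^^^^^^^^^^^
    x, resids, rank, s = _umath_linalg.lstsq(a, b, rcond,
                         ~~~~~~~~~~~~~~~~~~~^^^^^^^^^^^^^
                                             signature=signature)
                                             ^^^^^^^^^^^^^^^^^^^^
    raise LinAlgError("SVD did not converge in Linear Least Squares")
numpy.linalg.LinAlgError: SVD did not converge in Linear Least Squares
```

The top view shows the blade level (slope 0.2 mm per 100) at yaw −4.96°, matching the rib axis at −4.95°. A 1 mm shift in y centres it. I descend in front of the rack, then insert.

```bash
python3 -m creep '{"translation":[[0,-0.1,-2.5],[0,-0.1,-5],[0,-0.1,-7],[0,-0.1,-7.9],[0,-0.1,-7.9],[0,-0.1,-7.9],[0,-0.1,-7.9],[0,-0.1,-7.9]],"delta_rot":[[0,0,0],[0,0,0],[0,0,0],[0,0,0],[0,0,0],[0,0,0],[0,0,0],[0,0,0]],"hand":[0,0,0,0,0,0,0,0]}'; sed -i 's/k=P\[mm>0\];/k=P[mm>0];k=k[~np.isnan(k[:,2])];/; s/blade("13".*/blade("14",67,55,75,(420,540),(90,170))/' blade.py; python3 blade.py
```

```text
clock: 23.78
position: [390.5, 139.6, 63.0]
ee_rot: [0.044, 0.999, 0.0, 0.0]
contact_force: [0.4, 0.3, -2.1]
gripper_width: 19.1
grasp_force: 59.2
[390.51317908 139.56207448  62.99335729] [4.42498619e-02 9.99020315e-01 4.08002297e-04 4.39075496e-04]
top ctr [481.4 134.2] size [34.  91.4] ang 85.15 xmax 527.5 z 67.9 zslope/100mm 0.3 224
scene ctr [472.3 133.8] size [ 32.5 108.6] ang 85.29 xmax 525.6 z 67.2 zslope/100mm -1.0 319
```

```bash
python3 -m creep '{"translation":[[1,-0.1,0],[2.5,-0.2,0],[4,-0.35,0],[5.5,-0.5,0],[7,-0.6,0],[8.5,-0.75,0],[10,-0.85,0],[11,-0.95,0]],"delta_rot":[[0,0,0],[0,0,0],[0,0,0],[0,0,0],[0,0,0],[0,0,0],[0,0,0],[0,0,0]],"hand":[0,0,0,0,0,0,0,0]}' && python3 -m creep '{"translation":[[1,-0.1,0],[1,-0.1,0],[1,-0.1,0]],"delta_rot":[[0,0,0],[0,0,0],[0,0,0]],"hand":[0,0,0]}'; python3 - <<'E'
from m import *
exec(open('blade.py').read().split("if __name__")[0].replace("from m import *",""))
for n,s in(("top","t15"),("scene","s15")):
    im,d,c=shot(n,s);P=cloud(d,c)
    m=((P[...,2]>79)&(P[...,2]<92)&(P[...,0]>530)&(P[...,0]<680)&(P[...,1]>70)&(P[...,1]<175)).astype(np.uint8)
    q=max(cv2.findContours(m,0,1)[0],key=cv2.contourArea);print(n,cv2.minAreaRect(ray(c,q[:,0],84)[:,:2].astype(np.float32)))
E
```

```text
clock: 24.88
position: [501.3, 129.8, 62.4]
ee_rot: [0.044, 0.999, -0.0, 0.0]
contact_force: [-0.3, 0.3, -1.7]
gripper_width: 19.5
grasp_force: 59.3
clock: 25.25
position: [509.8, 128.7, 62.4]
ee_rot: [0.044, 0.999, -0.0, -0.0]
contact_force: [-0.3, 0.5, -1.8]
gripper_width: 19.2
grasp_force: 59.3
top ((599.0011596679688, 122.81497192382812), (79.44264221191406, 78.9413070678711), 86.74832916259766)
scene ((599.8746948242188, 122.71510314941406), (78.61408996582031, 84.82451629638672), 86.98076629638672)
```

```bash
python3 -m creep '{"translation":[[0,0,0.4],[0,0,0.7],[0,0,0.9],[0,0,1.1],[0,0,1.4],[0,0,1.9],[0,0,2.4],[0,0,2.9]],"delta_rot":[[0,0,0],[0,0,0],[0,0,0],[0,0,0],[0,0,0],[0,0,0],[0,0,0],[0,0,0]],"hand":[0,0,0,0,0,0,0,0]}' && python3 -m creep '{"translation":[[0,0,0.8],[0,0,1.8],[0,0,2.8],[0,0,3.8],[0,0,4.5],[0,0,5],[0,0,5],[0,0,5]],"delta_rot":[[0,0,0],[0,0,0],[0,0,0],[0,0,0],[0,0,0],[0,0,0],[0,0,0],[0,0,0]],"hand":[0,0,0,0,0,0,0,0]}'; cat > tile.py <<'E'
from m import *
def tile(tag,z,xr,yr):
    for n,s in(("top","t"),("scene","s")):
        im,d,c=shot(n,s+tag);P=cloud(d,c);h=cv2.cvtColor(im,cv2.COLOR_RGB2HSV)
        m=((P[...,2]>z-6)&(P[...,2]<z+9)&(P[...,0]>xr[0])&(P[...,0]<xr[1])&(P[...,1]>yr[0])&(P[...,1]<yr[1])&(h[...,1]>70)).astype(np.uint8)
        q=max(cv2.findContours(m,0,1)[0],key=cv2.contourArea);r=cv2.minAreaRect(ray(c,q[:,0],z)[:,:2].astype(np.float32))
        mm=np.zeros_like(m);cv2.drawContours(mm,[q],-1,1,-1);k=P[mm>0];k=k[~np.isnan(k[:,2])];k=k[abs(k[:,2]-z)<8]
        A=np.c_[k[:,0]-k[:,0].mean(),k[:,1]-k[:,1].mean(),np.ones(len(k))];f=np.linalg.lstsq(A,k[:,2],rcond=None)[0]
        print(n,np.round(r[0],1),np.round(r[1],1),round(r[2],2),"z",f[2].round(1),"slope x,y per 100",(f[:2]*100).round(1))
E
python3 -c "
from tile import *
s=read_state();print(s['position'],s['contact_force'],s['wrist_torque']);z=s['position'][2]+1.3+3+9;tile('16',z,(530,690),(60,190))"
```

```text
clock: 26.35
position: [510.3, 128.9, 92.0]
ee_rot: [0.044, 0.999, 0.0, 0.0]
contact_force: [0.1, -0.5, -2.8]
gripper_width: 19.1
grasp_force: 59.1
clock: 27.35
position: [510.0, 128.7, 141.1]
ee_rot: [0.044, 0.999, -0.0, -0.0]
contact_force: [0.5, -0.3, -3.1]
gripper_width: 19.2
grasp_force: 59.1
[509.95212892 128.72859858 141.13924993] [ 0.48612511 -0.28685519 -3.09291645] [0.03590977 0.21611388 0.00466482]
top [597.8 123.1] [80.6 80.5] 86.07 z 153.8 slope x,y per 100 [-1.1  3.1]
scene [599.3 121.8] [79.7 85.6] 86.71 z 153.9 slope x,y per 100 [-0.9  2.4]
```

The tile is balanced on the blade at about (599,122), yaw −3.5°. I carry it over to spot_b, hovering 6 mm ahead of the pins, with smooth ramps.

```bash
python3 -m creep '{"translation":[[0,-0.5,0],[0.1,-1.5,0],[0.3,-3,0],[0.5,-5,0],[0.7,-7.5,0],[1,-10.2,0],[1.3,-13,0],[1.6,-15.8,0]],"delta_rot":[[0,0,0.1],[0,0,0.3],[0,0,0.6],[0,0,1],[0,0,1.4],[0,0,1.9],[0,0,2.4],[0,0,2.9]],"hand":[0,0,0,0,0,0,0,0]}' && python3 -m creep '{"translation":[[0.3,-2.7,0],[0.5,-5.2,0],[0.7,-7.4,0],[0.9,-9.2,0],[1,-10.5,0],[1.1,-11.3,0],[1.1,-11.6,0],[1.1,-11.6,0]],"delta_rot":[[0,0,0.5],[0,0,1],[0,0,1.4],[0,0,1.7],[0,0,1.9],[0,0,2],[0,0,2],[0,0,2]],"hand":[0,0,0,0,0,0,0,0]}' && python3 -m creep '{"translation":[[0,0,-0.5],[0,0,-1.5],[0,0,-2.5],[0,0,-3.5],[0,0,-4.2],[0,0,-4.5],[0,0,-4.5],[0,0,-4.5]],"delta_rot":[[0,0,0],[0,0,0],[0,0,0],[0,0,0],[0,0,0],[0,0,0],[0,0,0],[0,0,0]],"hand":[0,0,0,0,0,0,0,0]}';  python3 -c "
from tile import *
s=read_state();print(s['position'],s['ee_rot']);z=s['position'][2]+1.3+3+9;tile('17',z,(560,710),(-220,-80))
import cv2
cv2.imwrite('pics/s17b.png',cv2.resize(load('s17')[0][170:270,120:300,::-1],(720,400),interpolation=cv2.INTER_CUBIC))"
```

```text
clock: 28.45
position: [526.1, -31.1, 141.6]
ee_rot: [0.019, 1.0, -0.0, -0.0]
contact_force: [-0.2, -0.9, -2.4]
gripper_width: 19.4
grasp_force: 59.2
clock: 29.45
position: [537.2, -145.0, 141.5]
ee_rot: [0.001, 1.0, 0.0, -0.0]
contact_force: [0.6, 0.7, -2.4]
gripper_width: 19.3
grasp_force: 59.1
clock: 30.45
position: [537.6, -145.2, 96.9]
ee_rot: [0.002, 1.0, -0.0, 0.0]
contact_force: [0.1, 0.4, -2.9]
gripper_width: 19.5
grasp_force: 59.1
[ 537.60150121 -145.22389278   96.93143772] [ 1.54544006e-03  9.99998694e-01 -4.54797134e-05  4.71443915e-04]
top [ 652.3 -143.6] [24.9 77.3] 0.88 z 110.3 slope x,y per 100 [-5.8  3.1]
scene [ 627.6 -143.9] [85.8 80.3] 1.54 z 109.6 slope x,y per 100 [-1.3  2. ]
```

View pics/s17b.png

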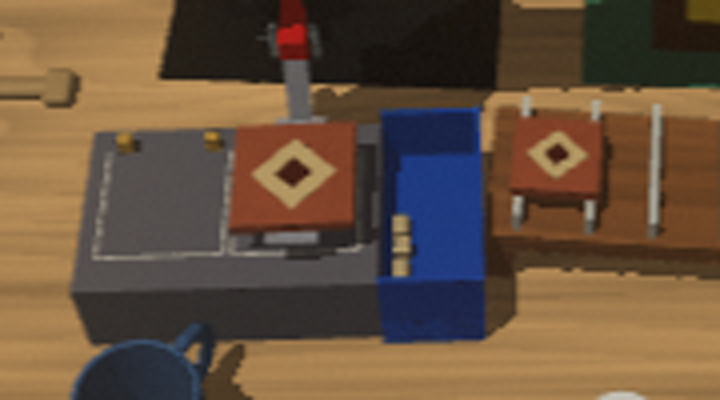

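The scene crop shows the tile at (292,178) over spot_b, square to the plate, with the three crumbs in the trough at (400,245). Lowering now.

```bash
python3 -m creep '{"translation":[[0,0,-0.6],[0,0,-1.2],[0,0,-1.8],[0,0,-2.2],[0,0,-2.5],[0,0,-2.6],[0,0,-2.6],[0,0,-2.6]],"delta_rot":[[0,0,0],[0,0,0],[0,0,0],[0,0,0],[0,0,0],[0,0,0],[0,0,0],[0,0,0]],"hand":[0,0,0,0,0,0,0,0]}' && python3 -m creep '{"translation":[[0,0,-0.1],[0,0,-0.1],[0,0,-0.1],[0,0,-0.2],[0,0,-0.2],[0,0,-0.2]],"delta_rot":[[0,0,0],[0,0,0],[0,0,0],[0,0,0],[0,0,0],[0,0,0]],"hand":[0,0,0,0,0,0]}'
```

```text
clock: 31.55
position: [537.4, -145.2, 70.7]
ee_rot: [0.002, 1.0, -0.0, 0.0]
contact_force: [0.1, -0.1, -2.7]
gripper_width: 19.3
grasp_force: 59.1
clock: 32.3
position: [537.2, -145.2, 68.9]
ee_rot: [0.002, 1.0, -0.0, 0.0]
contact_force: [-2.4, 0.8, 0.9]
gripper_width: 19.4
grasp_force: 59.7
```

```bash
python3 -m creep '{"translation":[[-0.3,0,0],[-0.8,0,0],[-1.3,0,0],[-1.8,0,0],[-2,-0.1,0],[-2,-0.1,0]],"delta_rot":[[0,0,0],[0,0,0],[0,0,0],[0,0,0],[0,0,0],[0,0,0]],"hand":[0,0,0,0,0,0]}'; python3 -c "
from tile import *
tile('18',82,(560,710),(-220,-80))"
```

```text
clock: 33.05
position: [516.9, -146.1, 68.7]
ee_rot: [0.001, 1.0, 0.0, -0.0]
contact_force: [1.0, 1.7, 1.8]
gripper_width: 19.2
grasp_force: 59.8
top [ 634.4 -143.2] [43.4 78.9] 0.89 z 82.9 slope x,y per 100 [-2.4  1.5]
scene [ 615.4 -144.7] [91.8 80.8] 0.04 z 81.9 slope x,y per 100 [-0.7  1.9]
```

```bash
python3 -m creep '{"translation":[[-0.6,0,0],[-1.4,0,0],[-2.2,-0.1,0],[-3,-0.1,0],[-3.8,-0.1,0],[-4.6,-0.1,0],[-5.4,-0.1,0],[-6.2,-0.2,0]],"delta_rot":[[0,0,0],[0,0,0],[0,0,0],[0,0,0],[0,0,0],[0,0,0],[0,0,0],[0,0,0]],"hand":[0,0,0,0,0,0,0,0]}' && python3 -m creep '{"translation":[[-0.8,0,0],[-1.6,0,0],[-2.4,-0.1,0],[-3.2,-0.1,0],[-4,-0.1,0],[-4,-0.1,0]],"delta_rot":[[0,0,0],[0,0,0],[0,0,0],[0,0,0],[0,0,0],[0,0,0]],"hand":[0,0,0,0,0,0]}'; python3 -c "
from tile import *
print(read_state()['position']);tile('19',79,(560,710),(-220,-80))"
```

```text
clock: 34.15
position: [454.2, -148.2, 68.5]
ee_rot: [0.002, 1.0, 0.0, -0.0]
contact_force: [2.0, -0.1, 0.6]
gripper_width: 19.2
grasp_force: 59.5
clock: 34.9
position: [413.5, -149.1, 68.1]
ee_rot: [0.002, 1.0, 0.0, -0.001]
contact_force: [1.1, 1.1, -1.2]
gripper_width: 19.3
grasp_force: 59.2
[ 413.54966344 -149.12887874   68.10242316]
top [ 613.4 -143.6] [87.3 78.6] 0.42 z 79.6 slope x,y per 100 [ 1.3 -0. ]
scene [ 613.8 -144.3] [96.3 80.5] 2.81 z 78.7 slope x,y per 100 [-1.1 -0. ]
```

```bash
python3 -m creep '{"translation":[[-0.5,0,1],[-0.5,0,4],[-0.5,0,8],[0,-0.5,8],[0.3,-1,8],[0.3,-1.5,8],[0.3,-2,8],[0.3,-2.4,8]],"delta_rot":[[0,0,0],[0,0,0],[0,0,5],[0,0,15],[0,0,25],[0,0,35],[0,0,45],[0,0,55]],"hand":[0,0,0,0,0,0,0,0]}' && python3 -m creep '{"translation":[[0,0,0],[0,0,0],[0,0,0],[0,0,-3],[0,0,-6],[0,0,-9],[0,0,-10],[0,0,-10]],"delta_rot":[[0,0,10],[0,0,20],[0,0,30],[0,0,32],[0,0,32],[0,0,32],[0,0,32],[0,0,32]],"hand":[0,0,0,0,0,0,0,0]}'
```

```text
clock: 36.0
position: [418.2, -173.3, 149.1]
ee_rot: [-0.463, 0.886, -0.0, 0.0]
contact_force: [0.6, -0.3, -2.3]
gripper_width: 19.4
grasp_force: 59.2
clock: 37.0
position: [418.4, -173.2, 48.8]
ee_rot: [-0.687, 0.726, 0.0, -0.0]
contact_force: [0.4, 0.3, -0.7]
gripper_width: 19.4
grasp_force: 59.2
```

```bash
python3 - <<'E'
from tile import *
print(read_state()["position"],read_state()["ee_rot"])
for n,s in(("top","t20"),("scene","s20")):
    im,d,c=shot(n,s)
def comp(t,m,z,nm):
    im,d,c=load(t);q=max(cv2.findContours(m.astype(np.uint8),0,1)[0],key=cv2.contourArea);r=cv2.minAreaRect(ray(c,q[:,0],z)[:,:2].astype(np.float32));print(t,nm,np.round(r[0],1),np.round(r[1],1),round(r[2],2))
for t in("top0","t20"):
    im,d,c=load(t);P=cloud(d,c);h=cv2.cvtColor(im,cv2.COLOR_RGB2HSV)
    if t=="t20": comp(t,(h[...,0]<14)&(h[...,1]>90)&(P[...,2]>72)&(P[...,2]<88)&(P[...,1]<-80)&(P[...,1]>-220)&(P[...,0]>560),79,"tile")
    comp(t,(abs(P[...,2]-70)<25)&(P[...,1]<-80)&(P[...,1]>-320)&(P[...,0]>540)&(P[...,0]<720)&(h[...,1]<50),70,"plate")
    m=(h[...,1]<60)&(P[...,2]>15)&(P[...,2]<40)&(P[...,0]>320)&(P[...,0]<500)&(P[...,1]<0)&(P[...,1]>-200)
    if m.sum()>60: comp(t,m,30,"blade?")
E
```

```text
[ 418.44596511 -173.24612833   48.77232849] [-6.87372108e-01  7.26305406e-01  9.18862824e-06 -2.07907312e-04]
top0 plate [ 626.7 -186.3] [138.4 205. ] 0.91
t20 tile [ 618.7 -143.4] [76.  78.9] 0.89
t20 plate [ 626.7 -186.3] [138.4 205. ] 0.91
```

The tile is square with the plate (0.89° against 0.91°) and at the spot. I lower the spatula onto its mat.

```bash
python3 -m creep '{"translation":[[0,0,-1],[0,0,-2.2],[0,0,-3.3],[0,0,-4],[0,0,-4.4],[0,0,-4.7],[0,0,-4.7],[0,0,-4.7]],"delta_rot":[[0,0,0],[0,0,0],[0,0,0],[0,0,0],[0,0,0],[0,0,0],[0,0,0],[0,0,0]],"hand":[0,0,0,0,0,0,0,0]}'
```

```text
clock: 38.1
position: [418.4, -173.2, 1.9]
ee_rot: [-0.687, 0.726, -0.0, 0.0]
contact_force: [0.0, -1.2, 1.1]
gripper_width: 19.2
grasp_force: 60.0
```

Touching, with the force going from −2 to +1 N. I open gently and rise, then move back so the wrist camera can check the plate.

```bash
python3 -m creep '{"translation":[[0,0,0],[0,0,0],[0,0,0],[0,0,0],[0,0,3],[0,0,8],[0,0,13],[0,0,18]],"delta_rot":[[0,0,0],[0,0,0],[0,0,0],[0,0,0],[0,0,0],[0,0,0],[0,0,0],[0,0,0]],"hand":[4.5,4.5,4.5,4.5,4.5,4.5,4.5,4.5]}' && python3 -m creep '{"translation":[[2,1,3],[4,2,6],[6,3,8],[6,3,8],[6,3,8],[6,3,8],[6,3,8],[6,3,8]],"delta_rot":[[0,0,-10],[0,0,-20],[0,0,-31],[0,0,-41],[0,0,-52],[0,0,-62],[0,0,-73],[0,0,-83]],"hand":[4.5,4.5,4.5,4.5,4.5,4.5,4.5,4.5]}'; python3 - <<'E'
from m import *
s=read_state();print(s["position"],s["ee_rot"])
im,d,c=shot("wrist","w21");cv2.imwrite("pics/w21b.png",im[:,:,::-1]);P=cloud(d,c);h=cv2.cvtColor(im,cv2.COLOR_RGB2HSV)
def comp(m,z,nm):
    q=max(cv2.findContours(m.astype(np.uint8),0,1)[0],key=cv2.contourArea);r=cv2.minAreaRect(ray(c,q[:,0],z)[:,:2].astype(np.float32));mm=np.zeros(m.shape,np.uint8);cv2.drawContours(mm,[q],-1,1,-1)
    k=P[mm>0];k=k[~np.isnan(k[:,2])];A=np.c_[k[:,:2]-k[:,:2].mean(0),np.ones(len(k))];f=np.linalg.lstsq(A,k[:,2],rcond=None)[0]
    print(nm,np.round(r[0],1),np.round(r[1],1),round(r[2],2),"z",f[2].round(1),"slope/100",(f[:2]*100).round(1))
comp((P[...,2]>76.5)&(P[...,2]<83)&(h[...,0]<28)&(h[...,1]>60)&(P[...,0]>580)&(P[...,1]<-80)&(P[...,1]>-220),79,"tile")
rects("w21","brass",84,(18,140,60),(27,255,255),10,None) if 0 else None
comp((P[...,2]>60)&(P[...,2]<80)&((h[...,0]<6)|(h[...,0]>174))&(h[...,1]>150)&(P[...,0]<480),70.5,"handle")
comp((P[...,2]>4.8)&(P[...,2]<12)&(h[...,1]<30)&(h[...,2]>110)&(P[...,0]<480)&(P[...,0]>340)&(P[...,1]>-150),6,"blade")
rects("w21","blackmat",3,(0,0,0),(180,255,45),3000,(0,0,512,200))
m=(P[...,2]>66)&(P[...,2]<74);E=[]
for u in range(100,400,4):
    v=np.where(m[100:330,u]&(P[100:330,u,0]>540))[0]
    if len(v):E.append(P[100+v[0],u,:2])
E=np.array(E);k=np.polyfit(E[:,1],E[:,0],1)
for _ in range(4):
    g=abs(E[:,0]-np.polyval(k,E[:,1]))<2.5;k=np.polyfit(E[g,1],E[g,0],1)
print("plate near x at -190",np.polyval(k,-190).round(1),"yaw",np.degrees(np.arctan(-k[0])).round(2),g.sum())
E
```

```text
clock: 39.1
position: [417.9, -173.1, 183.2]
ee_rot: [-0.687, 0.726, -0.0, 0.0]
contact_force: [1.3, -0.3, -0.1]
gripper_width: 44.9
grasp_force: 0.0
clock: 40.1
position: [478.0, -143.1, 261.3]
ee_rot: [-0.03, 1.0, 0.0, -0.0]
contact_force: [0.1, 0.4, -0.4]
gripper_width: 44.8
grasp_force: 0.0
[ 478.01651912 -143.07642571  261.26685935] [-3.03704330e-02  9.99538676e-01  1.16229267e-04 -2.41354636e-04]
tile [ 618.9 -143.9] [81.2 79.1] 1.39 z 78.7 slope/100 [-0.2 -0. ]
handle [ 417.6 -196.1] [89.2 19.9] 87.19 z 70.5 slope/100 [ 1.7 -0.7]
blade [422.7 -87.2] [99.9 34.6] 87.32 z 6.2 slope/100 [-0.1 -0.8]
w21 blackmat px [262. 104.] ctr [ 418. -138.] size [257.  98.] ang 87.0 zmed [ 1.9  3.2 56.2]
plate near x at -190 561.1 yaw 0.08 26
```

View pics/w21b.png

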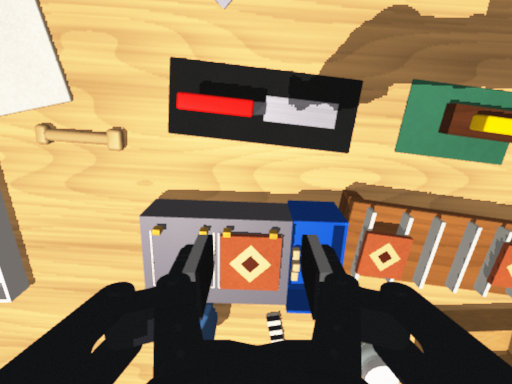

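The wrist view shows the tile flat in spot_b at (250,262): yaw 1.39° against the plate's 1.45°, near edge at the pins. The crumbs are in the trough at (296,265), the spatula is on the black mat at (260,105), and the scraper is on the green mat at (485,122). I hand it in.

```bash
python3 -c "
from m import *
shot('top','t22');rects('t22','yellow',55,(24,150,120),(34,255,255),20);rects('t22','tile',84,(5,120,60),(11,255,220),100)
from bench import job_done;print(job_done())"
```

```text
t22 yellow px [218. 219.] ctr [419. 161.] size [18. 50.] ang 0.9 zmed [49.7 55.4 59.5]
t22 tile px [203. 168.] ctr [598. 215.] size [64. 66.] ang 80.6 zmed [78.5 83.8 88.8]
t22 tile px [304. 161.] ctr [ 629. -141.] size [47. 75.] ang 0.9 zmed [74.  79.3 83.4]
the job is handed in; nothing more can be done
None
```

I handed the job in. In my last measurements the three crumbs were in the trough, and the one full-size tile lay flat and square in spot_b against the pins. The spatula was on its mat. The scraper had been knocked about 26 mm aside after I set it down, but by the measured extents it still lay wholly on its mat, so I left it there. I saw that reading only as I handed in and had no verdict back.

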